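# Uncover a sampler tray and load the sample jars in rows

### The arm

A 6-joint arm with a two-finger parallel gripper is mounted at the origin on the work surface. World frame = base frame: x ahead of the robot, y to its left, z up, the work surface at z = 0. Lengths are in m, angles in rad, forces in N, time in s.
With the tool pointing down it reaches from about 0.3 to 0.85 m from the base axis. Payload 5.4 kg.
Tool frame: the origin (TCP) lies between the finger pads; the fingertips stand 8 mm ahead of it and the grasp point (between the pads) lies 11 mm behind it (ctrl.nose_length is the distance from the TCP to the fingertips, in m); z points along the fingers, y is the line along which they close (so a half turn about z gives the same grasp; the last joint's range is limited). The gripper opens to 85 mm and grips with 20 to 120 N. Pads are 22 mm wide; open, the fingers measure 114 mm over their backs; the gripper's body (76 mm by 85 mm) begins 54 mm behind the grasp point. The pads swing forward as they close: fully open they stand 13 mm farther back than shut.
Start: joints at [-1.411, 0.158, 1.597, -0, 1.386, -0.21], TCP at [0.208, -0.536, 0.206] pointing down, gripper open.
Joint ranges: [-2.91, 2.91], [-0.94, 2.29], [0.18, 2.7], [-1.29, 4.43], [0.17, 2.64], [-3, 3]. Speed limits (rad/s): [2.57, 2.57, 3.14, 3.14, 3.14, 3.14].

### API

Orientations are given as a rotation vector (axis times angle).
In Python, from cell import ctrl gives the robot as it stands.
- The arm moves only by the tool drive_tool, never from a script. Its argument "motion" is a list of rows, each a list of 3 entries, a list of its own where there are three numbers: the gripper command: -1 is shut, 1 is fully open, values between are in proportion, then the shift along the tool's x, y, z as a fraction of full scale, then the turn about the tool's z as a fraction of full scale. A call has 1 to 8 rows; each row is the pose to reach, as a shift and turn from the pose commanded when the call began, along the tool's axes at that moment, turning the shorter way round; what a row does not reach only later rows make up. Full scale, the value 1, is 0.25 m for a shift and pi rad for a turn. A row lasts 1/8 s, in which the tool goes at most 62.5 mm and 10.7 degrees, less where a joint would pass 70% of its speed; a pose out of reach is approached as far as the arm can. A call with a number of a shift or a turn outside -1 to 1 is refused whole. A call with a gripper value outside its range is refused whole. The fingers move at their own pace and stop on an object; the grip force is fixed at half the most. Time passes only in rows, so rows that repeat a pose let the fingers close. It gives the time, the measured TCP pose, the force, the opening and the grip force at its end, in the units of the state.
- ctrl.read_state(): the state, without advancing time (a new reading comes with each control period).
- ctrl.capture(name): name is "scene" or "top" or "wrist"; returns the picture (400x640x3 uint8, red, green, blue); there is no depth.
- ctrl.get_calibration(name): a dict with "fx", "fy", "cx", "cy" (pixels), "world_from_camera" (4x4, takes a point from camera to world coordinates). Camera axes: x right, y down, z forward; pixel columns grow to the right and rows downward; lengths in m; the calibration is good to about 2 mm. A picture is of the moment at which its call begins: read the wrist's pose just before it. get_calibration takes no time and is no camera call; for the wrist camera it gives the pose at the moment of the call.
- ctrl.finish_job(): hands the job in; it is judged then, once.
Trained networks look in the newest picture that a camera, given by its name, has taken for a name from the list of things; names that differ only in an ending like _2 or _b are one class to them, and where a whole thing is asked for, a point or a joint stands for the part that bears it (a point fixed in the world has none). Each returns a list of dicts, best first, with "score" (0 to 1); they miss things now and then, are a little off and sometimes report something else, mostly with a low value. They report only what shows in the picture. A call takes as long as a camera call. They do not tell look-alikes from the thing itself.
- ctrl.search_frame(target, camera): "location" ([column, row] in pixels, amid what is visible of it).
- ctrl.trace(target, camera): "pixels" (400x640 bool, what is visible of it) and "location" ([column, row] in pixels, amid what is visible of it).
The state is a dict: "clock": time; "joint_positions": joint angles; "joint_vel": joint speeds; "tau": joint torques, N m; "position": TCP position; "orientation": TCP orientation; "wrist_force": force on the tool from outside, world axes, zero at the start; "ft_torque": the same for the moment, N m; "grip_width": finger opening in m; "grip_force": force on a finger pad.
Only numpy, scipy, OpenCV 4.12 (cv2) and the standard library are available. Lean on these libraries where they do the work, as an engineer would, in place of code of your own. Each camera call takes 0.05 s, during which the arm holds its last target. There are 200 camera calls.

### The job

Take the cover off the sampler tray: raise its front edge over the front lip while its tongue is still under the back lip, then draw it out forwards, and lay it flat, grip up, in the middle of the black mat. Then load every small amber sample jar standing on the bench upright and fully down into the tray, one to a pocket, filling the back row completely and putting any that are left in the front row. Leave the other things on the bench where they are.

Things in the scene. Friction and masses are not known exactly. Their poses are not given: they have to be found in the camera images.
- tray: sampler tray, fixed; origin: centre of its footprint, on the bench; +x to its back (away from the robot), +y to its left. Grey block 150 (x) x 142 (y) x 20 high, six square pockets 39 wide, 10 deep, 3 mm chamfer: back row x=+31, front row x=-31, columns y=+46, 0, -46. White lips at front and back (see their points); white side rails 90 long at y=+-72 to 78, top 32 above the bench
- back_lip (a point): edge of the tray's white back lip (tray x=80, z=30), 70 wide: an overhang with its underside 30 and top 36 above the bench, reaching back to x=103; the wall that carries it begins at x=95. The cover's tongue lies under it
- front_lip (a point): top of the tray's white front lip (tray x=-78.5, z=34): an upright ledge 60 wide, 7 thick (x=-82 to -75), its top 34 above the bench
- cover: aluminium tray cover, 0.16 kg; origin: centre of the plate's underside; x, y as the tray's. Plate 140 (x) x 138 (y) x 5; flat tongue 60 wide goes on at the back from x=70 to 90. At the start flat on the block (underside 20 above the bench), tongue 10 mm under the back lip with 5 mm of air above it, front edge behind the front lip, side rails 3 mm off: caught every way while level
- grip (a point): centre of the cover's black grip fin (cover x=0, z=21): 50 (x) x 12 (y), from the plate's top to 37 above its underside. To free the cover, turn it front edge up by about 0.2 rad about the block's top back edge (tray x=75, z=20; the tongue dips behind the block), then draw it forward in its own plane by some 35 mm, then up
- cover_front (a point): middle of the cover's front lower edge (cover x=-70, z=0)
- tongue_tip (a point): middle of the end of the cover's tongue (cover x=90, z=2.5)
- mat: black rubber mat, fixed, 210 (x) x 190 (y) x 3 thick; origin at the centre of its underside, on the bench
- back_left (a point): centre of the floor of the back left pocket (10 above the bench), left = +y of the tray
- back_mid (a point): centre of the floor of the back mid pocket (10 above the bench), left = +y of the tray
- back_right (a point): centre of the floor of the back right pocket (10 above the bench), left = +y of the tray
- front_left (a point): centre of the floor of the front left pocket (10 above the bench), left = +y of the tray
- front_mid (a point): centre of the floor of the front mid pocket (10 above the bench), left = +y of the tray
- front_right (a point): centre of the floor of the front right pocket (10 above the bench), left = +y of the tray
- jar1: squat amber glass sample jar with white lid, closed, 34 dia x 34 high, 50 g, standing on the bench; origin at the centre of its underside. Four to six such jars are present, all alike
- jar2: squat amber glass sample jar with white lid, closed, 34 dia x 34 high, 50 g, standing on the bench; origin at the centre of its underside. Four to six such jars are present, all alike
- jar3: squat amber glass sample jar with white lid, closed, 34 dia x 34 high, 50 g, standing on the bench; origin at the centre of its underside. Four to six such jars are present, all alike
- jar4: squat amber glass sample jar with white lid, closed, 34 dia x 34 high, 50 g, standing on the bench; origin at the centre of its underside. Four to six such jars are present, all alike
- jar5: squat amber glass sample jar with white lid, closed, 34 dia x 34 high, 50 g, standing on the bench; origin at the centre of its underside. Four to six such jars are present, all alike
- jar6: squat amber glass sample jar with white lid, closed, 34 dia x 34 high, 50 g, standing on the bench; origin at the centre of its underside. Four to six such jars are present, all alike
- weight: bystander: polished steel cylinder weight with a small knob on top, 38 dia x 55 high, 0.5 kg, standing among the jars; origin at its underside, centre
- solvent_a: bystander: amber bottle 70 dia x 170 high; origin at its underside, centre
- solvent_b: bystander: clear bottle 86 dia x 190 high; origin at its underside, centre
- beaker: bystander: glass beaker 70 dia x 90 high; origin at its underside, centre
Mind the look-alikes: they are no part of the job. What is shaped like the jar2 but pink or turquoise is not meant. Leave any blue look-alike of the jar4 alone.

How it is judged:
By the outcome, as a careful person would: the job done as asked, in the order asked, and still so for the second after the job is handed in, with the robot touching nothing.
Of jar1, jar2, jar3, jar4, jar5, jar6 only 4 to 6 are there at a start; the rules pass over those that are not, and their reading is None.
At some moment in a run one of jar1, jar2, jar3, jar4, jar5, jar6 may be knocked a few centimetres aside while the robot is not near it.
It also fails if it takes over 210 s, if anything falls off the work surface, if the arm or the gripper's body presses on something with over 40 N, if the wrist force passes 120 N, or if a joint passes its speed limit or range.

## Working session

There is one attempt and no reset: what is moved stays moved. The work goes in short steps, Python scripts to look and compute and a tool call to move; the robot and the scene stay as the last step left them, time stands still between calls to the robot, and variables do not carry over. Pictures are saved under pics/ and viewed, at most 14 in all, crops included, and the job is handed in when it is done.

Besides the shell and the picture viewer there is one more tool, called after ">>>" by a JSON object that holds its "method" and its "body". drive_tool: Moves the arm, as the interface text tells. Its arguments: {"type":"object","properties":{"motion":{"type":"array","items":{"type":"array"}}},"required":["motion"]}

```bash
ls; mkdir -p pics; cat > h.py <<'E'
import numpy as np, cv2
from cell import ctrl
from scipy.spatial.transform import Rotation as R
def snap(n,f=None):
    c=ctrl.get_calibration(n); im=ctrl.capture(n)
    if f: cv2.imwrite('pics/'+f,cv2.cvtColor(im,cv2.COLOR_RGB2BGR))
    return im,c
def ray(c,px,z):
    T=np.array(c["world_from_camera"]); d=T[:3,:3]@np.array([(px[0]-c["cx"])/c["fx"],(px[1]-c["cy"])/c["fy"],1])
    return T[:3,3]+d*(z-T[2,3])/d[2]
def proj(c,p):
    T=np.linalg.inv(np.array(c["world_from_camera"])); q=T[:3,:3]@np.array(p)+T[:3,3]
    return np.array([c["fx"]*q[0]/q[2]+c["cx"],c["fy"]*q[1]/q[2]+c["cy"]])
def move(p,yaw=None):
    "units for a move to TCP p with tool-turn"
    s=ctrl.read_state(); M=R.from_rotvec(s["orientation"]).as_matrix()
    return np.round(M.T@(np.array(p)-s["position"])/0.25,4)
E
python3 - <<'E'
from h import *
s=ctrl.read_state();print(s["clock"],s["position"],s["orientation"],s["grip_width"])
for n in("scene","top"):
    im,c=snap(n,n+"0.png"); print(n,c["fx"],np.round(c["world_from_camera"],3).tolist())
    for t,z in(("jar1",.034),("weight",.05),("grip",.057),("tray",.03),("mat",.003),("front_lip",.034),("back_lip",.036),("cover_front",.02),("cover",.025),("solvent_a",.17),("solvent_b",.19),("beaker",.09)):
        for d in ctrl.search_frame(t,n): 
            if d["score"]>.3: print(t,round(d["score"],2),np.round(d["location"]),np.round(ray(c,d["location"],z),3))
E
```

```text
pics
0.0 [ 0.20768274 -0.53547389  0.20537461] [-3.08611962e+00 -5.77248958e-01 -2.00046223e-06] 0.08560265357430276
scene 464.8587565338634 [[0.057, 0.763, -0.644, 1.334], [0.998, -0.033, 0.049, -0.08], [0.016, -0.646, -0.763, 1.039], [0.0, 0.0, 0.0, 1.0]]
jar1 0.67 [342. 187.] [0.444 0.042 0.034]
jar1 0.64 [315. 208.] [ 0.519 -0.04   0.034]
jar1 0.6 [347. 255.] [0.676 0.035 0.034]
jar1 0.59 [310. 192.] [ 0.458 -0.054  0.034]
jar1 0.55 [355. 234.] [0.612 0.062 0.034]
jar1 0.54 [310. 231.] [ 0.596 -0.057  0.034]
jar1 0.52 [245. 218.] [ 0.547 -0.234  0.034]
jar1 0.45 [293. 178.] [ 0.401 -0.1    0.034]
jar1 0.31 [247. 241.] [ 0.623 -0.224  0.034]
weight 0.66 [344. 208.] [0.535 0.038 0.05 ]
grip 0.82 [246. 219.] [ 0.566 -0.228  0.057]
tray 0.9 [249. 239.] [ 0.614 -0.221  0.03 ]
tray 0.57 [310. 190.] [ 0.448 -0.053  0.03 ]
mat 0.67 [413. 220.] [0.55  0.235 0.003]
front_lip 0.71 [247. 243.] [ 0.628 -0.223  0.034]
back_lip 0.65 [247. 244.] [ 0.632 -0.224  0.036]
cover_front 0.96 [242. 219.] [ 0.538 -0.244  0.02 ]
cover 0.65 [245. 221.] [ 0.547 -0.234  0.025]
cover 0.41 [247. 242.] [ 0.62  
[... 898 characters left out ...]
. 198.] [ 0.533 -0.162  0.03 ]
mat 0.68 [254. 203.] [0.531 0.231 0.003]
mat 0.54 [395. 195.] [ 0.547 -0.24   0.003]
front_lip 0.57 [375. 202.] [ 0.522 -0.169  0.034]
front_lip 0.38 [393. 198.] [ 0.533 -0.227  0.034]
back_lip 0.93 [392. 169.] [ 0.63  -0.227  0.036]
cover_front 0.71 [396. 199.] [ 0.53  -0.238  0.02 ]
cover 0.75 [395. 200.] [ 0.529 -0.235  0.025]
solvent_a 0.83 [181. 216.] [0.466 0.41  0.17 ]
solvent_a 0.61 [461. 169.] [ 0.591 -0.409  0.17 ]
solvent_a 0.59 [382. 176.] [ 0.574 -0.175  0.17 ]
solvent_b 0.83 [181. 216.] [0.463 0.403 0.19 ]
solvent_b 0.61 [461. 169.] [ 0.586 -0.402  0.19 ]
solvent_b 0.59 [382. 176.] [ 0.569 -0.172  0.19 ]
beaker 0.65 [183. 175.] [0.608 0.44  0.09 ]
```

```bash
python3 - <<'E'
import cv2
a=cv2.imread('pics/top0.png')[110:290,150:490]; cv2.imwrite('pics/t1.png',cv2.resize(a,None,fx=2.35,fy=2.35,interpolation=cv2.INTER_CUBIC))
a=cv2.imread('pics/scene0.png')[130:300,120:520]; cv2.imwrite('pics/s1.png',cv2.resize(a,None,fx=2,fy=2,interpolation=cv2.INTER_CUBIC))
E
```

```text
(no output)
```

View pics/t1.png

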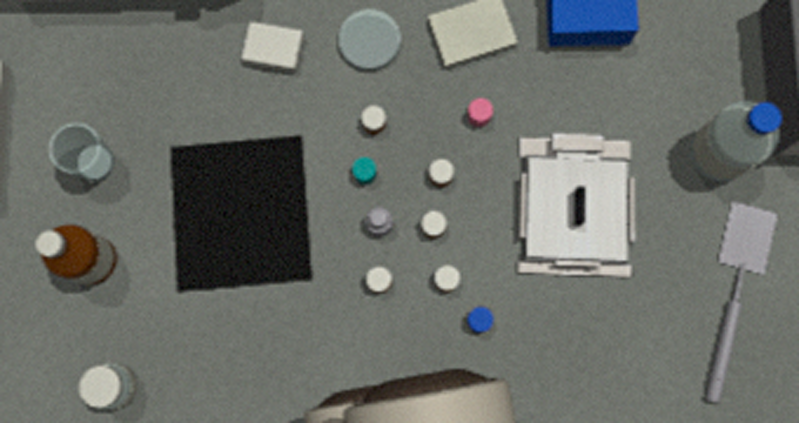

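View pics/s1.png

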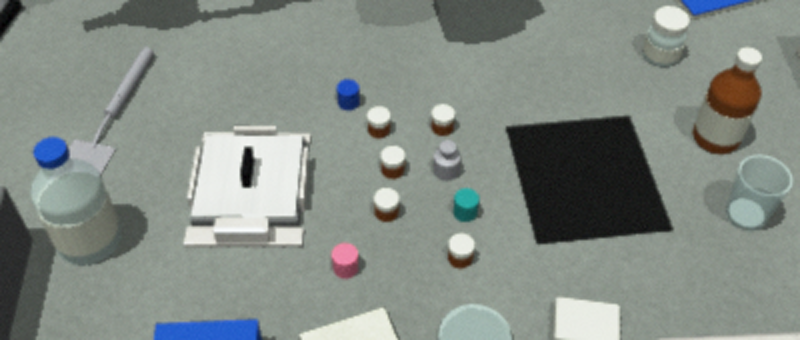

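The top view shows five amber jars with white lids at crop pixels (373,118), (441,172), (433,223), (446,278) and (378,280). The look-alikes are teal, pink and blue, and the steel weight is at (378,221). The cover is on the tray at (580,207) and the mat is at (242,213).

```bash
python3 - <<'E'
from h import *
s=ctrl.read_state();M=R.from_rotvec(s["orientation"]).as_matrix();T=np.array(ctrl.get_calibration("wrist")["world_from_camera"])
print(np.round(M.T@(T[:3,3]-s["position"]),4),np.round(M.T@T[:3,:3],3).tolist(),ctrl.get_calibration("wrist")["fx"],ctrl.nose_length)
print(move([.5,-.235,.33]),s["joint_positions"])
E
```

```text
[ 0.0811  0.0004 -0.1674] [[-0.001, -0.949, -0.316], [1.0, -0.001, -0.001], [0.001, -0.316, 0.949]] 287.55392220846346 0.008
[ 1.5252 -0.7007 -0.4944] [-1.41111906e+00  1.58395942e-01  1.59697906e+00 -4.37684962e-05
  1.38618221e+00 -2.10115795e-01]
```

>>> {"method": "drive_tool", "body": {"motion": [[1, [0.2, -0.05, -0.3], 0], [1, [0.4, -0.15, -0.49], 0], [1, [0.6, -0.25, -0.49], 0], [1, [0.8, -0.35, -0.49], 0], [1, [0.8, -0.35, -0.49], 0]]}}

```text
clock: 1.92
position: [0.3647, -0.3802, 0.33]
orientation: [3.085, 0.583, 0.002]
wrist_force: [0.5, -0.9, 0.0]
grip_width: 0.0856
grip_force: 0.0
```

>>> {"method": "drive_tool", "body": {"motion": [[1, [0.18, -0.09, 0], 0], [1, [0.36, -0.17, 0], 0], [1, [0.54, -0.26, 0], 0.06], [1, [0.725, -0.35, 0], 0.118], [1, [0.725, -0.35, 0], 0.118], [1, [0.725, -0.35, 0], 0.118], [1, [0.725, -0.35, 0], 0.118]]}}

```text
clock: 2.8
position: [0.4992, -0.2364, 0.3287]
orientation: [3.141, -0.003, -0.001]
wrist_force: [0.7, -0.9, -0.6]
grip_width: 0.0854
grip_force: 0.0
```

```bash
python3 - <<'E'
from h import *
s=ctrl.read_state();print(s["clock"],s["position"],R.from_rotvec(s["orientation"]).as_matrix()[:,0].round(3),s["wrist_force"])
im,c=snap("wrist","w1.png")
for t,z in(("grip",.041),("back_lip",.03),("front_lip",.034),("cover_front",.02)):
    for d in ctrl.search_frame(t,"wrist")[:2]: print(t,round(d["score"],2),np.round(d["location"]),np.round(ray(c,d["location"],z),4))
for t,z in(("grip",.057),("cover",.025)):
    for d in ctrl.trace(t,"wrist")[:1]:
        cn=max(cv2.findContours(d["pixels"].astype(np.uint8),cv2.RETR_EXTERNAL,2)[0],key=cv2.contourArea)
        b=cv2.boxPoints(cv2.minAreaRect(np.array([ray(c,p,z)[:2] for p in cn[:,0]],np.float32)));print(t,d["score"],b.round(4).tolist(),b.mean(0))
E
```

```text
2.8 [ 0.4992144  -0.23644377  0.32873255] [ 1.    -0.002 -0.001] [ 0.70913727 -0.94062758 -0.57358967]
grip 0.87 [319. 131.] [ 0.5351 -0.2372  0.041 ]
grip 0.27 [316.  78.] [ 0.6115 -0.2337  0.041 ]
back_lip 0.7 [319.  79.] [ 0.61   -0.2371  0.03  ]
front_lip 0.69 [318.  78.] [ 0.6113 -0.2368  0.034 ]
cover_front 0.89 [320. 125.] [ 0.542  -0.2396  0.02  ]
grip 0.95 [[0.4657999873161316, -0.2978000044822693], [0.6067000031471252, -0.30709999799728394], [0.6151999831199646, -0.1784999966621399], [0.47429999709129333, -0.16920000314712524]] [ 0.5404831  -0.23813266]
cover 0.95 [[0.4575999975204468, -0.30329999327659607], [0.6105999946594238, -0.3109999895095825], [0.6175000071525574, -0.17249999940395355], [0.46459999680519104, -0.1648000031709671]] [ 0.5375673  -0.23790014]
```

View pics/w1.png

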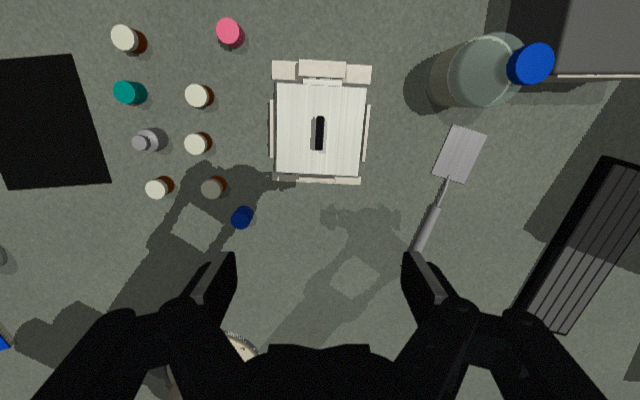

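The fin is at pixel (319,132), with the tray yawed slightly clockwise. Next I'll pin down the fin and yaw from its dark pixels and the plate's edges.

```bash
python3 - <<'E'
from h import *
im=cv2.cvtColor(cv2.imread('pics/w1.png'),cv2.COLOR_BGR2GRAY); c=ctrl.get_calibration("wrist")
w=np.zeros_like(im);w[100:165,295:345]=(im[100:165,295:345]<110)
p=np.argwhere(w)[:,::-1]; P=np.array([ray(c,q,.057)[:2] for q in p],np.float32)
print(cv2.minAreaRect(P),P.mean(0),len(P))
b=cv2.boxPoints(cv2.minAreaRect(P));print(b)
# plate side edges: gradient extremes per row, and lips via brightness
L=[];Rr=[]
for r in range(92,170,3):
    g=np.diff(cv2.GaussianBlur(im,(3,3),0)[r].astype(int)); L.append((r,ray(c,[268+g[268:285].argmax()+.5,r],.025)[:2]));
L=np.array([l for _,l in L]);print(np.polyfit(L[:,0],L[:,1],1))
crop=cv2.imread('pics/w1.png')[45:200,250:390];cv2.imwrite('pics/w1c.png',cv2.resize(crop,None,fx=4,fy=3.87,interpolation=cv2.INTER_CUBIC))
E
```

```text
((0.5348007082939148, -0.23375414311885834), (0.01773053966462612, 0.04924538731575012), 85.6728286743164) [ 0.53504694 -0.23578922] 299
[[ 0.5095793  -0.24073632]
 [ 0.55868435 -0.24445195]
 [ 0.5600221  -0.22677197]
 [ 0.51091707 -0.22305633]]
[-0.09115441 -0.11375908]
```

View pics/w1c.png

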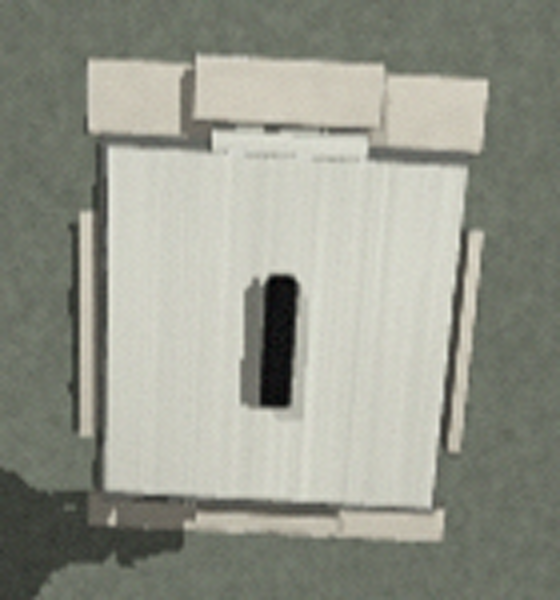

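```bash
python3 - <<'E'
from h import *
from scipy.optimize import least_squares
c=ctrl.get_calibration("wrist")
pts={(70,69,25):(106,147),(70,-69,25):(468,164),(-70,-69,25):(434,507),(-70,69,25):(104,493),(80,35,36):(194,122),(80,-35,36):(383,130),(103,35,36):(196,56),(103,-35,36):(384,66),(25,0,57):(283,273),(-25,0,57):(276,407)}
px=lambda u:np.array([250+u[0]/4-.4,45+u[1]/3.87-.4])
def f(v):
    r=R.from_euler('z',v[2]);o=[]
    for k,u in pts.items(): o+=list(proj(c,r.apply(np.array(k)/1000)+[v[0],v[1],0])-px(u))
    return np.array(o)
s=least_squares(f,[.54,-.235,-.05]);print(s.x,f(s.x).reshape(-1,2).round(1).tolist())
print(move([s.x[0],s.x[1],.12]))
E
```

```text
[ 0.53368421 -0.23650011 -0.04856362] [[0.0, -0.1], [-0.4, -0.1], [-0.1, -0.1], [0.6, -0.2], [-0.0, -0.2], [-0.1, 0.0], [-0.2, -0.2], [0.8, -0.4], [-0.4, 1.1], [-0.2, 0.3]]
[0.1354 0.0038 0.8358]
```

>>> {"method": "drive_tool", "body": {"motion": [[0, [0.07, 0, 0.2], 0.0148], [0, [0.1354, 0.0038, 0.4], 0.0148], [0, [0.1354, 0.0038, 0.6], 0.0148], [0, [0.1354, 0.0038, 0.8358], 0.0148], [0, [0.1354, 0.0038, 0.8358], 0.0148], [0, [0.1354, 0.0038, 0.8358], 0.0148], [0, [0.1354, 0.0038, 0.8358], 0.0148]]}}

```text
clock: 4.03
position: [0.5359, -0.2376, 0.1236]
orientation: [3.137, -0.074, 0.008]
wrist_force: [0.4, -0.3, 0.5]
grip_width: 0.0427
grip_force: 0.0
```

```bash
python3 - <<'E'
from h import *
print(move([.5337,-.2365,.041]))
im,c=snap("wrist","w2.png")
for d in ctrl.search_frame("grip","wrist")[:2]: print(round(d["score"],2),np.round(d["location"]),np.round(ray(c,d["location"],.05),4))
E
```

```text
[-0.0107 -0.0051  0.3305]
0.61 [318. 182.] [ 0.55  -0.238  0.05 ]
```

View pics/w2.png

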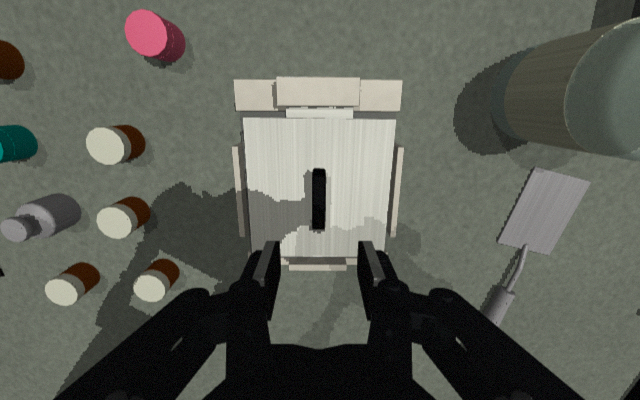

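The fin is straight ahead, centred between the fingers at (319,199). I'll go down and close.

>>> {"method": "drive_tool", "body": {"motion": [[0, [-0.01, -0.004, 0.12], 0], [0, [-0.01, -0.004, 0.24], 0], [0, [-0.01, -0.004, 0.33], 0], [0, [-0.01, -0.004, 0.33], 0], [0, [-0.01, -0.004, 0.33], 0]]}}

```text
clock: 4.75
position: [0.5325, -0.2358, 0.0392]
orientation: [3.139, -0.074, 0.004]
wrist_force: [0.2, 0.4, -0.1]
grip_width: 0.0428
grip_force: 0.0
```

>>> {"method": "drive_tool", "body": {"motion": [[-1, [0, 0, 0], 0], [-1, [0, 0, 0], 0], [-1, [0, 0, 0], 0], [-1, [0, 0, 0], 0], [-1, [0, 0, 0], 0], [-1, [0, 0, 0], 0]]}}

```text
clock: 5.5
position: [0.5314, -0.235, 0.0374]
orientation: [-3.141, 0.074, 0.0]
wrist_force: [-0.2, -0.2, -0.7]
grip_width: 0.0002
grip_force: 0.0
```

```bash
python3 - <<'E'
from h import *
s=ctrl.read_state();print(s["position"],s["grip_width"],s["grip_force"])
im,c=snap("wrist","w3.png")
for n in((.5337,-.2365,.057),(.5337,-.2365,.025)):print(proj(c,n))
im,c=snap("scene","s3.png");a=cv2.imread('pics/s3.png')[160:270,190:310];b=cv2.imread('pics/w3.png')
cv2.imwrite('pics/m3.png',np.vstack([cv2.resize(b,(480,300)),cv2.resize(a,(480,300),interpolation=2)]))
E
```

```text
[ 0.53141474 -0.23499065  0.03740537] 0.0002277754502410247 0.0
[320.50640542 245.00298743]
[320.24757624 222.5097966 ]
```

View pics/m3.png

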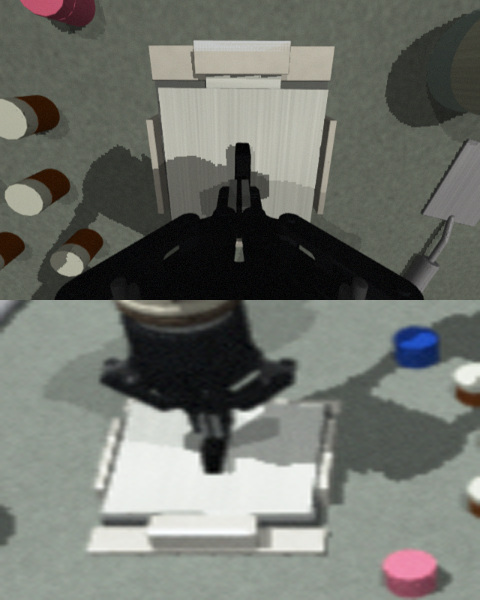

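```bash
python3 - <<'E'
import cv2,numpy as np
b=cv2.imread('pics/w3.png')[170:340,230:410];b=np.clip(b.astype(float)*2.2,0,255).astype(np.uint8)
cv2.imwrite('pics/m4.png',cv2.resize(b,None,fx=3.4,fy=3.4,interpolation=2))
E
```

```text
(no output)
```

View pics/m4.png

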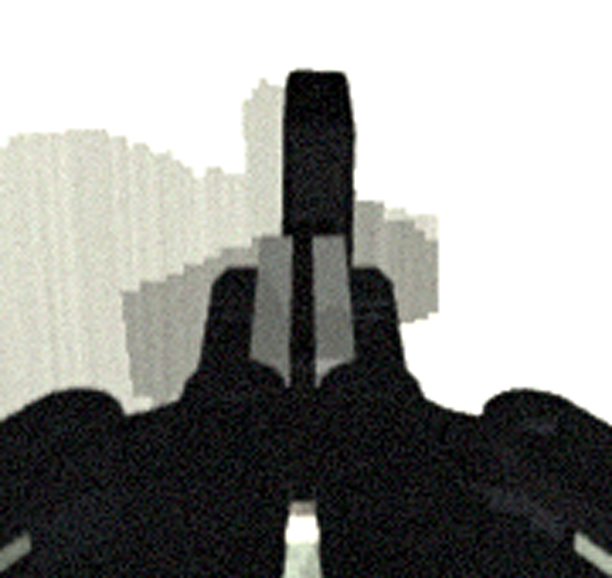

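```bash
python3 - <<'E'
from h import *
c=ctrl.get_calibration("wrist");s=ctrl.read_state();M=R.from_rotvec(s["orientation"]).as_matrix();print(s["clock"],s["position"],s["grip_width"],s["wrist_force"])
for q in((.011,0,.008),(.011,0,-.011),(.011,0,-.03),(-.011,0,.008)): print("tool",q,proj(c,s["position"]+M@q).round())
r=R.from_euler('z',-.0486)
for k in((25,6,57),(25,6,25),(-25,6,57),(-25,6,25),(70,69,25),(80,35,36)):
    print("tray",k,proj(c,r.apply(np.array(k)/1000)+[.5337,-.2365,0]).round())
c=ctrl.get_calibration("scene")
for k in((25,0,57),(25,0,25),(-25,0,57)): print("sc",k,((proj(c,r.apply(np.array(k)/1000)+[.5337,-.2365,0])-[190,160])*[4,2.727]+[0,300]).round())
print("tip",((proj(c,s["position"]+M@[0,0,.008])-[190,160])*[4,2.727]+[0,300]).round())
E
```

```text
5.6 [ 0.53141484 -0.23501773  0.03740563] -0.00012956064060809324 [-0.50103644 -0.38491792 -0.5845898 ]
tool (0.011, 0, 0.008) [318. 213.]
tool (0.011, 0, -0.011) [318. 225.]
tool (0.011, 0, -0.03) [318. 240.]
tool (-0.011, 0, 0.008) [318. 243.]
tray (25, 6, 57) [310. 204.]
tray (25, 6, 25) [311. 187.]
tray (-25, 6, 57) [310. 282.]
tray (-25, 6, 25) [312. 255.]
tray (70, 69, 25) [206. 116.]
tray (80, 35, 36) [258.  98.]
sc (25, 0, 57) [208. 455.]
sc (25, 0, 25) [214. 474.]
sc (-25, 0, 57) [216. 416.]
tip [219. 450.]
```

The pads read shut and no force shows. In the pictures the tips look about 25 mm higher than the TCP reading implies, just above the fin. I'll open and step down while watching the force.

>>> {"method": "drive_tool", "body": {"motion": [[0, [0.008, -0.006, -0.02], 0], [0, [0.008, -0.006, -0.02], 0], [0, [0.008, -0.006, -0.02], 0], [0, [0.008, -0.006, -0.004], 0], [0, [0.008, -0.006, 0.008], 0], [0, [0.008, -0.006, 0.016], 0], [0, [0.008, -0.006, 0.016], 0]]}}

```text
clock: 6.48
position: [0.5333, -0.2335, 0.0331]
orientation: [-3.14, 0.075, 0.001]
wrist_force: [0.4, -0.4, 0.3]
grip_width: 0.0427
grip_force: 0.0
```

>>> {"method": "drive_tool", "body": {"motion": [[0, [0, 0, 0.008], 0], [0, [0, 0, 0.016], 0], [0, [0, 0, 0.024], 0], [0, [0, 0, 0.024], 0]]}}

```text
clock: 6.98
position: [0.5333, -0.2335, 0.0272]
orientation: [-3.14, 0.074, 0.001]
wrist_force: [0.1, 0.4, 0.6]
grip_width: 0.0424
grip_force: 0.0
```

```bash
python3 - <<'E'
from h import *
s=ctrl.read_state();M=R.from_rotvec(s["orientation"]).as_matrix();print(s["position"],s["grip_width"],s["wrist_force"])
im,c=snap("wrist")
b=np.clip(im[170:340,210:430,::-1].astype(float)*2,0,255).astype(np.uint8)
cv2.imwrite('pics/w5.png',cv2.resize(b,None,fx=3,fy=3,interpolation=2))
for q in((.011,.021,.002),(.011,.021,-.04),(-.011,.021,.002)): print("tool",q,((proj(c,s["position"]+M@q)-[210,170])*3).round())
E
```

```text
[ 0.53333454 -0.23352337  0.02721617] 0.042404009969702235 [0.10501278 0.435728   0.58029348]
tool (0.011, 0.021, 0.002) [424. 140.]
tool (0.011, 0.021, -0.04) [451. 237.]
tool (-0.011, 0.021, 0.002) [420. 232.]
```

View pics/w5.png

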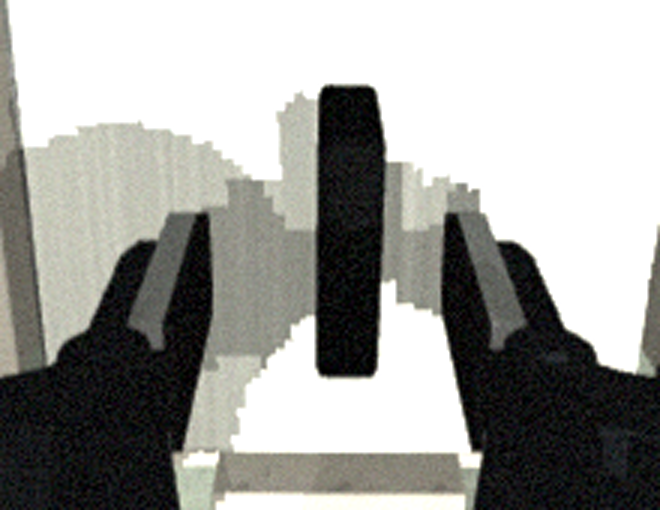

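The fin at (349,230) lies between the fingers, about 3.5 mm right of centre. I'll centre on it and close.

>>> {"method": "drive_tool", "body": {"motion": [[0, [0, 0.014, 0.012], 0], [0, [0, 0.014, 0.012], 0], [-1, [0, 0.014, 0.012], 0], [-1, [0, 0.014, 0.012], 0], [-1, [0, 0.014, 0.012], 0], [-1, [0, 0.014, 0.012], 0], [-1, [0, 0.014, 0.012], 0]]}}

```text
clock: 7.9
position: [0.5335, -0.2372, 0.0247]
orientation: [3.141, -0.074, 0.001]
wrist_force: [-0.9, 0.6, 2.7]
grip_width: 0.0098
grip_force: 59.9
```

It grips, but probably only the fin's top. I'll open and go deeper in small steps to find the plate.

>>> {"method": "drive_tool", "body": {"motion": [[-0.4, [0, 0, 0], 0], [-0.4, [0, 0, 0.01], 0], [-0.4, [0, 0, 0.02], 0], [-0.4, [0, 0, 0.03], 0], [-0.4, [0, 0, 0.03], 0]]}}

```text
clock: 8.52
position: [0.5331, -0.2369, 0.0165]
orientation: [-3.14, 0.074, 0.001]
wrist_force: [-0.1, 0.5, 0.3]
grip_width: 0.0256
grip_force: 0.0
```

>>> {"method": "drive_tool", "body": {"motion": [[-0.4, [0, 0, 0.01], 0], [-0.4, [0, 0, 0.02], 0], [-0.4, [0, 0, 0.02], 0]]}}

```text
clock: 8.9
position: [0.5331, -0.237, 0.0116]
orientation: [-3.14, 0.074, 0.001]
wrist_force: [-0.9, 0.1, 0.1]
grip_width: 0.0254
grip_force: 0.0
```

>>> {"method": "drive_tool", "body": {"motion": [[-0.4, [0, 0, 0.005], 0], [-0.4, [0, 0, 0.01], 0], [-0.4, [0, 0, 0.01], 0]]}}

```text
clock: 9.28
position: [0.5332, -0.2371, 0.0093]
orientation: [-3.141, 0.075, 0.0]
wrist_force: [0.6, -0.4, -0.1]
grip_width: 0.0256
grip_force: 0.0
```

```bash
python3 - <<'E'
from h import *
s=ctrl.read_state();M=R.from_rotvec(s["orientation"]).as_matrix();print(s["position"],s["grip_width"],s["wrist_force"],s["joint_positions"])
im,c=snap("scene");b=im[150:270,190:310,::-1]
b=cv2.resize(np.clip(b.astype(float)*1.3,0,255).astype(np.uint8),None,fx=4.5,fy=4.5,interpolation=2)
cv2.imwrite('pics/s5.png',b)
for q in((0,0,.004),(0,0,-.011),(0,0,-.03)): print("tool",q,((proj(c,s["position"]+M@q)-[190,150])*4.5).round())
E
```

```text
[ 0.53324628 -0.23705922  0.00932102] 0.025618556926111098 [ 0.58200633 -0.43615785 -0.0761086 ] [-6.25255439e-01  4.09963453e-01  1.71116939e+00  1.95144258e-06
  1.02067633e+00  9.92981437e-01]
tool (0, 0, 0.004) [248. 319.]
tool (0, 0, -0.011) [245. 305.]
tool (0, 0, -0.03) [241. 285.]
```

View pics/s5.png

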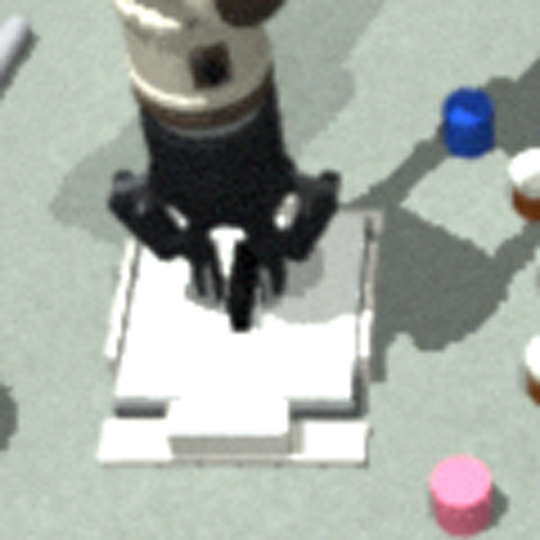

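The tips now straddle the fin close to the plate, at about (215–265,305). I'll raise them 4 mm for tilt clearance and grip.

>>> {"method": "drive_tool", "body": {"motion": [[-0.4, [0, 0, -0.016], 0], [-0.4, [0, 0, -0.016], 0], [-1, [0, 0, -0.016], 0], [-1, [0, 0, -0.016], 0], [-1, [0, 0, -0.016], 0], [-1, [0, 0, -0.016], 0]]}}

```text
clock: 10.07
position: [0.5336, -0.2373, 0.0139]
orientation: [3.14, -0.074, 0.001]
wrist_force: [-1.1, 0.3, 4.6]
grip_width: 0.0101
grip_force: 61.9
```

Firm grip. I'll lift slowly along the arc.

>>> {"method": "drive_tool", "body": {"motion": [[-1, [0, 0, -0.01], 0], [-1, [0, 0, -0.02], 0], [-1, [0.004, 0, -0.03], 0], [-1, [0.007, 0, -0.04], 0], [-1, [0.01, 0, -0.05], 0], [-1, [0.013, 0, -0.06], 0], [-1, [0.013, 0, -0.06], 0]]}}

```text
clock: 10.95
position: [0.5365, -0.2369, 0.0284]
orientation: [-3.14, 0.074, 0.001]
wrist_force: [1.7, 1.0, -8.1]
grip_width: 0.0106
grip_force: 59.4
```

>>> {"method": "drive_tool", "body": {"motion": [[-1, [0.003, 0, -0.01], 0], [-1, [0.005, 0, -0.02], 0], [-1, [0.007, 0, -0.026], 0], [-1, [0.007, 0, -0.026], 0]]}}

```text
clock: 11.45
position: [0.5382, -0.2373, 0.0351]
orientation: [-3.141, 0.074, 0.0]
wrist_force: [0.5, 0.3, -8.5]
grip_width: 0.0104
grip_force: 58.7
```

```bash
python3 - <<'E'
from h import *
s=ctrl.read_state();print(s["position"],s["grip_width"],s["wrist_force"],s["ft_torque"])
w,_=snap("wrist");im,c=snap("scene")
a=cv2.resize(im[150:270,170:330],None,fx=4,fy=4,interpolation=2)
b=cv2.resize(w[40:400,:],(640,360))
cv2.imwrite('pics/m6.png',cv2.resize(np.vstack([a,b[:120+0]]),None,fx=1,fy=1)[...,::-1])
r=R.from_euler('z',-.0486)
for y in(69,-69):
  for k in((-70,y,20),(-67,y,50),(70,y,20)): print(k,((proj(c,r.apply(np.array(k)/1000)+[.5337,-.2365,0])-[170,150])*4).round())
E
```

```text
[ 0.53820334 -0.23730997  0.03505416] 0.010410276680259725 [ 0.49935316  0.3174043  -8.50501408] [0.16391153 0.22465297 0.04768132]
(-70, 69, 20) [405. 195.]
(-67, 69, 50) [402. 170.]
(70, 69, 20) [391. 355.]
(-70, -69, 20) [212. 194.]
(-67, -69, 50) [205. 169.]
(70, -69, 20) [184. 354.]
```

View pics/m6.png

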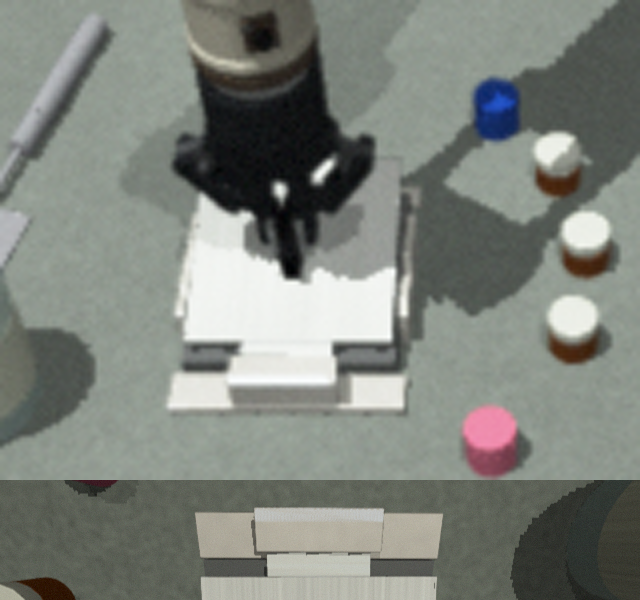

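The cover's front edge is raised (corner at (402,157), z ≈ 55 mm) and the tongue is still under the lip. Now I'll draw it forward in its plane and then up.

>>> {"method": "drive_tool", "body": {"motion": [[-1, [-0.02, 0, -0.004], 0], [-1, [-0.04, 0, -0.008], 0], [-1, [-0.06, 0, -0.012], 0], [-1, [-0.08, 0, -0.016], 0], [-1, [-0.1, 0, -0.02], 0], [-1, [-0.12, 0, -0.025], 0], [-1, [-0.15, 0, -0.032], 0], [-1, [-0.15, 0, -0.032], 0]]}}

```text
clock: 12.55
position: [0.5004, -0.2355, 0.043]
orientation: [-3.141, 0.075, 0.0]
wrist_force: [0.5, 0.2, -1.5]
grip_width: 0.0106
grip_force: 59.7
```

>>> {"method": "drive_tool", "body": {"motion": [[-1, [-0.01, 0, -0.04], 0], [-1, [-0.02, 0, -0.1], 0], [-1, [-0.02, 0, -0.2], 0], [-1, [-0.02, 0, -0.3], 0], [-1, [-0.02, 0, -0.4], 0], [-1, [-0.02, 0, -0.4], 0]]}}

```text
clock: 13.3
position: [0.4976, -0.2367, 0.1464]
orientation: [3.137, -0.074, 0.008]
wrist_force: [0.3, 0.1, -0.6]
grip_width: 0.0105
grip_force: 59.7
```

```bash
python3 - <<'E'
from h import *
s=ctrl.read_state();print(s["position"],s["grip_width"],s["grip_force"],s["wrist_force"])
im,c=snap("top");snap("scene","s7.png")
for t,n in(("mat","top"),("mat","scene")):
    d=ctrl.trace(t,n)[0];c=ctrl.get_calibration(n);m=d["pixels"].astype(np.uint8)
    if n=="top":
        m=(cv2.cvtColor(im,cv2.COLOR_RGB2GRAY)<45).astype(np.uint8);m[:,:215]=0;m[:,290:]=0;m[:150]=0;m[250:]=0
    cn=max(cv2.findContours(m,cv2.RETR_EXTERNAL,2)[0],key=cv2.contourArea)
    print(n,d["score"],cv2.minAreaRect(np.array([ray(c,p,.003)[:2] for p in cn[:,0]],np.float32)))
E
```

```text
[ 0.49764714 -0.23669609  0.14636811] 0.010541133194263107 59.73155915737152 [ 0.31101761  0.13789223 -0.62305716]
top 0.96 ((0.5405524373054504, 0.23704658448696136), (0.2062581479549408, 0.18670476973056793), 4.183163166046143)
scene 0.84 ((0.5403999090194702, 0.23576097190380096), (0.2107475996017456, 0.19147391617298126), 4.137701511383057)
```

Cover is free and held. The mat centre is (0.5405, 0.2365) with yaw +0.073, and both cameras agree. I'll carry it over.

>>> {"method": "drive_tool", "body": {"motion": [[-1, [0, -0.08, -0.05], 0], [-1, [0.01, -0.22, -0.05], 0], [-1, [0.02, -0.38, -0.05], 0], [-1, [0.03, -0.54, -0.05], 0], [-1, [0.04, -0.7, -0.05], 0], [-1, [0.04, -0.86, -0.05], 0], [-1, [0.04, -0.95, -0.05], 0], [-1, [0.04, -0.95, -0.05], 0]]}}

```text
clock: 14.5
position: [0.5166, 0.0036, 0.1555]
orientation: [-3.14, 0.069, 0.001]
wrist_force: [-1.3, -0.0, -1.5]
grip_width: 0.0105
grip_force: 59.7
```

>>> {"method": "drive_tool", "body": {"motion": [[-1, [0, -0.1, 0], -0.01], [-1, [0.01, -0.25, 0], -0.02], [-1, [0.02, -0.4, 0], -0.0387], [-1, [0.03, -0.55, 0], -0.0387], [-1, [0.04, -0.7, 0], -0.0387], [-1, [0.043, -0.85, 0], -0.0387], [-1, [0.043, -0.94, 0], -0.0387], [-1, [0.043, -0.94, 0], -0.0387]]}}

```text
clock: 15.5
position: [0.5388, 0.2363, 0.1553]
orientation: [3.139, 0.119, -0.001]
wrist_force: [-0.5, 0.9, -1.4]
grip_width: 0.0108
grip_force: 59.7
```

```bash
python3 - <<'E'
from h import *
s=ctrl.read_state();print(s["position"],s["orientation"],s["grip_width"],s["wrist_force"],move([.5405,.2365,.025]))
im,c=snap("scene")
cv2.imwrite('pics/s8.png',cv2.resize(im[130:270,340:520],None,fx=3.5,fy=3.5,interpolation=2)[...,::-1])
E
```

```text
[0.53879261 0.23628838 0.15534553] [ 3.13911210e+00  1.19140410e-01 -5.68626607e-04] 0.010787074547154439 [-0.4962195   0.89960557 -1.44683369] [ 7.100e-03 -4.000e-04  5.214e-01]
```

View pics/s8.png

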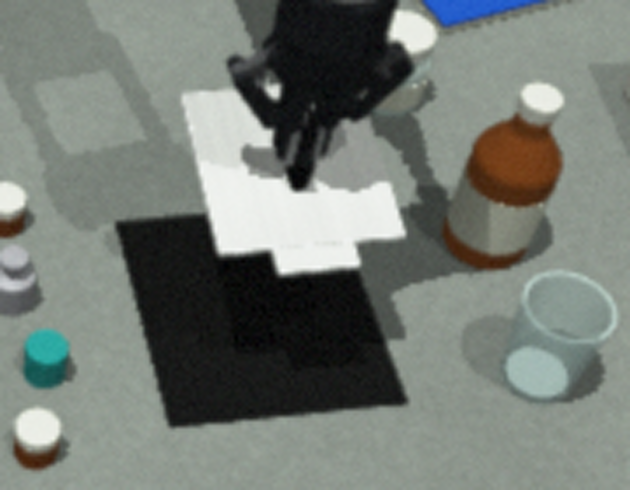

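>>> {"method": "drive_tool", "body": {"motion": [[-1, [0.007, 0, 0.12], 0], [-1, [0.007, 0, 0.25], 0], [-1, [0.007, 0, 0.37], 0], [-1, [0.007, 0, 0.46], 0], [-1, [0.007, 0, 0.52], 0], [-1, [0.007, 0, 0.55], 0], [-1, [0.007, 0, 0.57], 0], [-1, [0.007, 0, 0.57], 0]]}}

```text
clock: 16.55
position: [0.5411, 0.2358, 0.0133]
orientation: [-3.139, -0.117, -0.001]
wrist_force: [-0.5, -1.2, -2.1]
grip_width: 0.0104
grip_force: 59.7
```

>>> {"method": "drive_tool", "body": {"motion": [[-1, [0, 0, 0.01], 0], [-1, [0, 0, 0.02], 0], [-1, [0, 0, 0.03], 0], [-1, [0, 0, 0.04], 0], [-1, [0, 0, 0.05], 0], [-1, [0, 0, 0.06], 0], [-1, [0, 0, 0.06], 0]]}}

```text
clock: 17.42
position: [0.5413, 0.2363, -0.0006]
orientation: [-3.139, -0.117, -0.002]
wrist_force: [-4.7, -0.9, 6.4]
grip_width: 0.0105
grip_force: 61.3
```

Touching and rotating flat. A bit further, then release.

>>> {"method": "drive_tool", "body": {"motion": [[-1, [0, 0, 0.006], 0], [-1, [0, 0, 0.012], 0], [-1, [0, 0, 0.012], 0]]}}

```text
clock: 17.8
position: [0.5413, 0.2363, -0.0028]
orientation: [-3.139, -0.118, -0.002]
wrist_force: [-7.2, -1.5, 11.5]
grip_width: 0.01
grip_force: 62.2
```

>>> {"method": "drive_tool", "body": {"motion": [[-0.5, [0, 0, -0.002], 0], [-0.4, [0, 0, -0.004], 0], [-0.3, [0, 0, -0.004], 0], [-0.3, [0, 0, -0.02], 0], [-0.2, [0, 0, -0.1], 0], [0, [0, 0, -0.25], 0], [0, [0, 0, -0.5], 0], [0, [0, 0, -0.7], 0]]}}

```text
clock: 18.8
position: [0.5415, 0.236, 0.1743]
orientation: [-3.139, -0.117, -0.006]
wrist_force: [0.7, 0.7, -0.4]
grip_width: 0.043
grip_force: 0.0
```

```bash
python3 - <<'E'
from h import *
s=ctrl.read_state();print(s["position"],s["orientation"],s["wrist_force"])
im,c=snap("top","t9.png")
def show(n):
    pass
J=[]
for d in ctrl.search_frame("jar1","top"):
    u,v=map(int,np.round(d["location"])); rgb=im[v-2:v+3,u-2:u+3].reshape(-1,3).mean(0).round()
    print("top",round(d["score"],2),(u,v),rgb,ray(c,d["location"],.034).round(4))
a=im[110:290,150:490];cv2.imwrite('pics/t9c.png',cv2.resize(a,None,fx=2.35,fy=2.35,interpolation=2)[...,::-1])
im,c=snap("scene")
for d in ctrl.search_frame("jar1","scene"): print("sc",round(d["score"],2),np.round(d["location"]),ray(c,d["location"],.028).round(4))
print(move([.45,-.02,.33]))
E
```

```text
[0.54151186 0.23595575 0.1743182 ] [-3.13878274 -0.1165395  -0.00584776] [ 0.68223757  0.74544193 -0.42792079]
top 0.6 (353, 247) [ 36.  79. 162.] [ 0.3776 -0.0926  0.034 ]
top 0.53 (338, 229) [196. 196. 183.] [ 0.4357 -0.0455  0.034 ]
top 0.49 (335, 205) [199. 198. 185.] [ 0.5126 -0.0376  0.034 ]
top 0.45 (356, 159) [179. 100. 122.] [ 0.6655 -0.1106  0.034 ]
top 0.42 (312, 232) [161. 159. 148.] [0.4275 0.0388 0.034 ]
sc 0.72 [310. 192.] [ 0.4521 -0.0521  0.028 ]
sc 0.7 [313. 229.] [ 0.5873 -0.0505  0.028 ]
sc 0.68 [351. 255.] [0.6751 0.0442 0.028 ]
sc 0.67 [242. 224.] [ 0.5609 -0.2404  0.028 ]
sc 0.54 [296. 179.] [ 0.4013 -0.0926  0.028 ]
sc 0.53 [343. 185.] [0.4317 0.0441 0.028 ]
sc 0.52 [292. 260.] [ 0.6824 -0.1068  0.028 ]
sc 0.49 [316. 209.] [ 0.518  -0.0392  0.028 ]
sc 0.46 [352. 234.] [0.6067 0.0558 0.028 ]
[-0.4396  0.9938 -0.6321]
```

View pics/t9c.png

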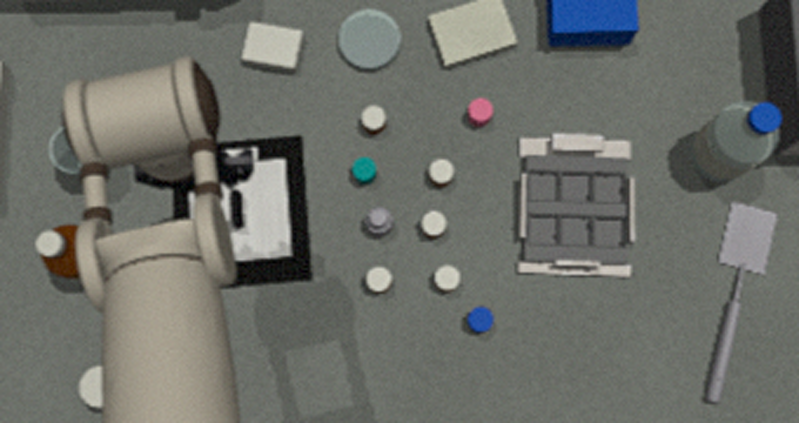

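The cover is off and lying flat on the mat, around crop (255,210), with the pockets exposed. All five jars are still in place. Now I'll turn the tool so the fingers close along tray x and look at the jars from above.

>>> {"method": "drive_tool", "body": {"motion": [[0, [0, 0, -0.2], 0], [0, [-0.02, 0.15, -0.4], 0], [0, [-0.04, 0.3, -0.5], 0], [0, [-0.06, 0.5, -0.5], 0], [0, [-0.09, 0.7, -0.5], 0], [0, [-0.13, 0.9, -0.5], 0], [0, [-0.13, 0.9, -0.5], 0]]}}

```text
clock: 19.88
position: [0.5239, 0.0063, 0.2934]
orientation: [-3.139, -0.109, 0.005]
wrist_force: [-0.4, 0.7, -0.5]
grip_width: 0.0426
grip_force: 0.0
```

>>> {"method": "drive_tool", "body": {"motion": [[0, [-0.02, 0.13, 0], -0.058], [0, [-0.044, 0.274, 0], -0.116], [0, [-0.044, 0.274, 0], -0.174], [0, [-0.044, 0.274, 0], -0.232], [0, [-0.044, 0.274, 0], -0.29], [0, [-0.044, 0.274, 0], -0.348], [0, [-0.044, 0.274, 0], -0.406], [0, [-0.044, 0.274, 0], -0.461]]}}

```text
clock: 20.88
position: [0.5187, -0.0587, 0.2937]
orientation: [-2.265, -2.173, 0.001]
wrist_force: [-0.6, 0.3, 0.2]
grip_width: 0.0424
grip_force: 0.0
```

>>> {"method": "drive_tool", "body": {"motion": [[0, [0, 0, 0], 0], [0, [0, 0, 0], 0], [0, [0, 0, 0], 0]]}}

```text
clock: 21.25
position: [0.519, -0.0598, 0.2947]
orientation: [-2.276, -2.165, 0.0]
wrist_force: [0.9, -0.3, 0.3]
grip_width: 0.0427
grip_force: 0.0
```

```bash
cat >> h.py <<'E'
def lids(im,c,z=.034,top=False):
    "white-lid circles: near-neutral bright blobs of the right size; returns world xy"
    hsv=cv2.cvtColor(im,cv2.COLOR_RGB2HSV)
    m=((hsv[...,2]>(150))&(hsv[...,1]<50)).astype(np.uint8)
    n,l,st,ce=cv2.connectedComponentsWithStats(m); o=[]
    for i in range(1,n):
        p=ray(c,ce[i],z)
        T=np.array(c["world_from_camera"]);f=c["fx"]/((p-T[:3,3])@T[:3,2]); d=2*np.sqrt(st[i][4]/np.pi)/f
        if .02<d<.042 and .3<p[0]<.8 and -.35<p[1]<.15: o.append((ce[i].round(1).tolist(),p[:2].round(4).tolist(),round(d,4)))
    return o
def yaw():
    M=R.from_rotvec(ctrl.read_state()["orientation"]).as_matrix(); return np.arctan2(M[1,0],M[0,0])
E
python3 - <<'E'
from h import *
s=ctrl.read_state();print(s["clock"],s["position"],yaw(),s["joint_positions"].round(2) if hasattr(s["joint_positions"],'round') else s["joint_positions"])
im,c=snap("wrist","w10.png");print(*lids(im,c),sep="\n")
for d in ctrl.search_frame("jar1","wrist"): print(round(d["score"],2),np.round(d["location"]),ray(c,d["location"],.03).round(4))
im,c=snap("top","t10.png");print("top",*lids(im,c),sep="\n")
im,c=snap("scene");print("scene",*lids(im,c),sep="\n")
E
```

```text
21.25 [ 0.51904303 -0.05984271  0.29472501] 1.5211842168164291 [-0.35 -0.02  1.62  0.    1.55 -0.3 ]
([421.7, 77.1], [0.6666, 0.0443], np.float64(0.0348))
([314.6, 142.5], [0.5142, -0.0375], np.float64(0.0336))
([364.5, 148.1], [0.5878, -0.0496], np.float64(0.0336))
([264.8, 156.2], [0.4384, -0.0541], np.float64(0.0334))
([384.5, 221.5], [0.62, -0.1698], np.float64(0.0318))
([334.4, 218.8], [0.5392, -0.161], np.float64(0.0246))
([388.7, 249.9], [0.6282, -0.2218], np.float64(0.0254))
([333.0, 296.3], [0.5318, -0.3095], np.float64(0.022))
0.96 [368.  70.] [0.5928 0.0569 0.03  ]
0.95 [259.  90.] [0.4392 0.0391 0.03  ]
0.92 [313. 144.] [ 0.5113 -0.04    0.03  ]
0.76 [236. 184.] [ 0.3873 -0.0952  0.03  ]
0.74 [364. 147.] [ 0.5869 -0.0486  0.03  ]
0.69 [418.  77.] [0.6626 0.045  0.03  ]
0.58 [268. 154.] [ 0.4431 -0.0517  0.03  ]
0.56 [419. 180.] [ 0.673  -0.1049  0.03  ]
top
([308.4, 159.3], [0.668, 0.0463], np.float64(0.0321))
([314.8, 174.5], [0.6158, 0.0258], np.float64(0.0387))
([418.5, 198.5], [0.5296, -0.3089], np.float64(0.0263))
([334.3, 204.5], [0.5151, -0.036], np.float64(0.0332))
scene
([274.4, 155.3], [0.3051, -0.1559], np.float64(0.0302))
([215.0, 216.5], [0.5364, -0.3151], np.float64(0.0331))
([271.0, 216.4], [0.5429, -0.1625], np.float64(0.0251))
([265.3, 247.2], [0.644, -0.1757], np.float64(0.037))
([350.3, 251.1], [0.6661, 0.044], np.float64(0.0352))
([215.0, 276.4], [0.7251, -0.2976], np.float64(0.0223))
```

Wrist view puts the jars at (.6666,.0443), (.5142,-.0375), (.5878,-.0496), (.4384,-.0541) and about (.439,.039), with lid diameters near 33.5 mm as expected. I'll take the (.5878,-.0496) one first.

```bash
python3 - <<'E'
from h import *
print(move([.5878,-.0496,.09]))
E
```

```text
[0.0555 0.2723 0.8199]
```

>>> {"method": "drive_tool", "body": {"motion": [[0.08, [0.0555, 0.2723, 0.1], 0], [0.08, [0.0555, 0.2723, 0.3], 0], [0.08, [0.0555, 0.2723, 0.5], 0], [0.08, [0.0555, 0.2723, 0.7], 0], [0.08, [0.0555, 0.2723, 0.82], 0], [0.08, [0.0555, 0.2723, 0.82], 0], [0.08, [0.0555, 0.2723, 0.82], 0], [0.08, [0.0555, 0.2723, 0.82], 0]]}}

```text
clock: 22.45
position: [0.5894, -0.05, 0.0923]
orientation: [2.272, 2.165, 0.003]
wrist_force: [0.3, -0.8, 1.0]
grip_width: 0.0459
grip_force: 0.0
```

```bash
python3 - <<'E'
from h import *
s=ctrl.read_state();print(s["position"],yaw(),s["grip_width"])
print(move([.5878,-.0496,-.012]))
im,c=snap("wrist");print(*lids(im,c),sep="\n")
for d in ctrl.search_frame("jar1","wrist"): print(round(d["score"],2),np.round(d["location"]),ray(c,d["location"],.03).round(4))
print("jar",proj(c,[.5878,-.0496,.034]),proj(c,[.5878,-.0496,0]))
cv2.imwrite('pics/w11.png',im[...,::-1])
E
```

```text
[ 0.58937683 -0.05004243  0.09231029] 1.5223328687212576 0.04588752711423649
[ 0.0018 -0.008   0.4172]
([418.1, 75.4], [0.6665, 0.0444], np.float64(0.0346))
([226.4, 192.6], [0.5141, -0.0373], np.float64(0.0325))
([316.5, 202.0], [0.5878, -0.0493], np.float64(0.0323))
([140.3, 215.4], [0.4387, -0.0537], np.float64(0.0319))
([356.9, 309.6], [0.6206, -0.1601], np.float64(0.027))
0.93 [413.  78.] [0.6645 0.0428 0.03  ]
0.88 [229. 188.] [ 0.5155 -0.0347  0.03  ]
0.81 [149. 210.] [ 0.4448 -0.0504  0.03  ]
0.8 [318.  62.] [0.5948 0.0572 0.03  ]
0.71 [316. 199.] [ 0.5874 -0.0479  0.03  ]
0.61 [101. 257.] [ 0.3907 -0.0935  0.03  ]
0.6 [413. 251.] [ 0.6718 -0.1017  0.03  ]
0.57 [119.  99.] [0.4434 0.0393 0.03  ]
0.44 [310. 324.] [ 0.5751 -0.1782  0.03  ]
jar [316.54748153 202.32557638] [316.62564612 190.1973478 ]
```

View pics/w11.png

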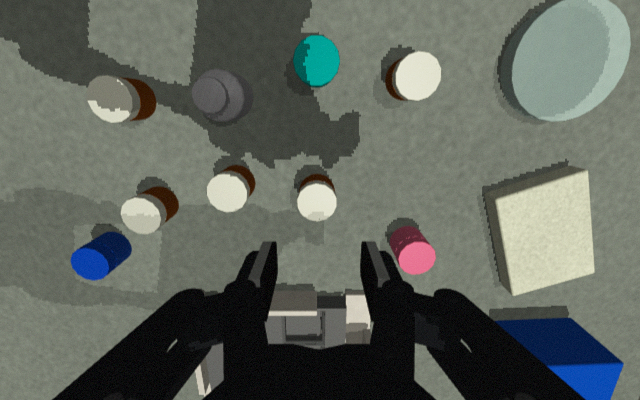

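The jar lid is at (316,202), between the fingers, and both views agree within 1 mm. Descending.

>>> {"method": "drive_tool", "body": {"motion": [[0.08, [0.003, -0.007, 0.15], 0], [0.08, [0.003, -0.007, 0.28], 0], [0.08, [0.003, -0.007, 0.36], 0], [0.08, [0.003, -0.007, 0.4], 0], [0.08, [0.003, -0.007, 0.41], 0], [0.08, [0.003, -0.007, 0.41], 0]]}}

```text
clock: 23.3
position: [0.5869, -0.049, -0.0116]
orientation: [2.273, 2.166, 0.001]
wrist_force: [0.3, -0.0, 0.1]
grip_width: 0.046
grip_force: 0.0
```

>>> {"method": "drive_tool", "body": {"motion": [[-1, [0, 0, 0], 0], [-1, [0, 0, 0], 0], [-1, [0, 0, 0], 0], [-1, [0, 0, 0], 0]]}}

```text
clock: 23.8
position: [0.5874, -0.0491, -0.0111]
orientation: [2.273, 2.166, 0.002]
wrist_force: [-1.0, -0.1, 5.9]
grip_width: 0.0318
grip_force: 59.7
```

>>> {"method": "drive_tool", "body": {"motion": [[-1, [0, 0, -0.08], 0], [-1, [0, 0, -0.2], 0], [-1, [0, 0, -0.36], 0], [-1, [-0.1, -0.01, -0.44], 0], [-1, [-0.3, -0.03, -0.44], 0], [-1, [-0.5, -0.05, -0.44], 0], [-1, [-0.7, -0.07, -0.44], 0], [-1, [-0.9, -0.05, -0.44], 0]]}}

```text
clock: 24.8
position: [0.5621, -0.2743, 0.0986]
orientation: [2.274, 2.167, 0.0]
wrist_force: [0.6, -0.6, -0.1]
grip_width: 0.0321
grip_force: 59.6
```

>>> {"method": "drive_tool", "body": {"motion": [[-1, [0, 0, 0], 0], [-1, [0, 0, 0], 0], [-1, [0, 0, 0], 0]]}}

```text
clock: 25.18
position: [0.5628, -0.2714, 0.0976]
orientation: [-2.273, -2.168, -0.0]
wrist_force: [0.4, 0.6, -0.3]
grip_width: 0.0323
grip_force: 59.6
```

```bash
python3 - <<'E'
from h import *
s=ctrl.read_state();print(s["position"],yaw(),s["grip_width"])
r=R.from_euler('z',-.0486)
for k in((31,-46),(31,0),(31,46),(-31,46),(-31,0)):
    p=r.apply([k[0]/1000,k[1]/1000,0])+[.5337,-.2365,0];print(k,p.round(4),move([p[0],p[1],.03]))
im,c=snap("wrist","w12.png")
E
```

```text
[ 0.56275741 -0.27144978  0.09759854] 1.5239219286159407 0.0323450015014114
(31, -46) [ 0.5624 -0.284   0.    ] [-0.0501  0.0011  0.2704]
(31, 0) [ 0.5647 -0.238   0.    ] [0.1339 0.0014 0.2705]
(31, 46) [ 0.5669 -0.1921  0.    ] [0.3179 0.0017 0.2705]
(-31, 46) [ 0.505 -0.189  0.   ] [ 0.3183 -0.2463  0.2706]
(-31, 0) [ 0.5027 -0.235   0.    ] [ 0.1343 -0.2466  0.2705]
```

>>> {"method": "drive_tool", "body": {"motion": [[-1, [-0.05, 0.001, 0.08], 0], [-1, [-0.05, 0.001, 0.2], 0], [-1, [-0.05, 0.001, 0.28], 0], [-1, [-0.05, 0.001, 0.32], 0], [-1, [-0.05, 0.001, 0.34], 0], [-1, [-0.05, 0.001, 0.36], 0], [-1, [-0.05, 0.001, 0.37], 0], [-1, [-0.05, 0.001, 0.37], 0]]}}

```text
clock: 26.22
position: [0.5625, -0.2854, 0.0052]
orientation: [2.274, 2.167, 0.0]
wrist_force: [-0.9, 0.4, -0.7]
grip_width: 0.0318
grip_force: 59.6
```

>>> {"method": "drive_tool", "body": {"motion": [[-1, [0, 0, 0.008], 0], [-1, [0, 0, 0.016], 0], [-1, [0, 0, 0.022], 0], [-1, [0, 0, 0.022], 0]]}}

```text
clock: 26.72
position: [0.5622, -0.2853, -0.0008]
orientation: [-2.274, -2.167, 0.0]
wrist_force: [-0.0, -1.1, -0.7]
grip_width: 0.032
grip_force: 59.6
```

>>> {"method": "drive_tool", "body": {"motion": [[-1, [0, 0, 0.005], 0], [-0.1, [0, 0, 0.003], 0], [0.02, [0, 0, 0], 0], [0.02, [0, 0, -0.01], 0], [0.02, [0, 0, -0.1], 0], [0.02, [0, 0, -0.3], 0], [0.02, [0.1, 0, -0.5], 0], [0.02, [0.3, 0, -0.7], 0]]}}

```text
clock: 27.72
position: [0.566, -0.2168, 0.171]
orientation: [2.275, 2.163, 0.001]
wrist_force: [0.3, 0.8, -0.4]
grip_width: 0.0437
grip_force: 0.0
```

```bash
python3 - <<'E'
from h import *
s=ctrl.read_state();print(s["position"],yaw(),s["grip_width"],s["clock"])
im,c=snap("wrist","w13.png");print(*lids(im,c),sep="\n")
print("at tray heights",*lids(im,c,.044),sep="\n")
im,c=snap("scene")
for d in ctrl.search_frame("jar1","scene"): print(round(d["score"],2),np.round(d["location"]),ray(c,d["location"],.034).round(4))
print(move([.5142,-.0375,.09]))
E
```

```text
[ 0.56596812 -0.2168454   0.17104629] 1.5200810675949057 0.043663139930891263 27.725
([168.6, 13.5], [0.4365, -0.0533], np.float64(0.0332))
([314.0, 242.4], [0.5567, -0.2946], np.float64(0.0412))
at tray heights
([168.6, 13.5], [0.4409, -0.056], np.float64(0.0321))
([217.3, 174.3], [0.4601, -0.2043], np.float64(0.0407))
([314.0, 242.4], [0.5571, -0.2894], np.float64(0.0399))
0.6 [347. 254.] [0.6742 0.0338 0.034 ]
0.6 [293. 258.] [ 0.6812 -0.1055  0.034 ]
0.6 [355. 233.] [0.61   0.0618 0.034 ]
0.56 [224. 226.] [ 0.5696 -0.2894  0.034 ]
0.56 [295. 179.] [ 0.4068 -0.094   0.034 ]
0.49 [315. 210.] [ 0.5253 -0.0401  0.034 ]
0.47 [311. 192.] [ 0.4578 -0.0494  0.034 ]
0.42 [343. 186.] [0.441  0.0442 0.034 ]
[ 0.7033 -0.2485  0.3258]
```

>>> {"method": "drive_tool", "body": {"motion": [[0.08, [0.2, -0.08, 0], 0], [0.08, [0.4, -0.16, 0], 0], [0.08, [0.6, -0.22, 0.05], 0], [0.08, [0.703, -0.248, 0.15], 0], [0.08, [0.703, -0.248, 0.28], 0], [0.08, [0.703, -0.248, 0.326], 0], [0.08, [0.703, -0.248, 0.326], 0], [0.08, [0.703, -0.248, 0.326], 0]]}}

```text
clock: 28.88
position: [0.5132, -0.0385, 0.0882]
orientation: [2.274, 2.165, 0.001]
wrist_force: [0.4, -0.6, 0.5]
grip_width: 0.046
grip_force: 0.0
```

```bash
cat > j.py <<'E'
from h import *
import sys
t=np.array([float(a) for a in sys.argv[1:3]])
s=ctrl.read_state();print(s["position"],yaw())
im,c=snap("wrist");L=lids(im,c)
for l in L: print(l)
n=min(L,key=lambda l:np.hypot(*(np.array(l[1])-t)))[1]
print("target",n,"move",move([n[0],n[1],-.0116]))
E
python3 j.py .5142 -.0375
```

```text
[ 0.51320669 -0.03854367  0.0881907 ] 1.5216194088898527
([628.0, 84.5], [0.7404, 0.042], np.float64(0.0355))
([524.9, 86.6], [0.6664, 0.0443], np.float64(0.0344))
([319.5, 203.1], [0.514, -0.0374], np.float64(0.0322))
([230.7, 225.8], [0.4384, -0.0538], np.float64(0.0317))
([435.9, 380.5], [0.6246, -0.2383], np.float64(0.03))
target [0.514, -0.0374] move [0.0047 0.0016 0.3999]
```

>>> {"method": "drive_tool", "body": {"motion": [[0.08, [0.005, 0.003, 0.14], 0], [0.08, [0.005, 0.003, 0.27], 0], [0.08, [0.005, 0.003, 0.35], 0], [0.08, [0.005, 0.003, 0.39], 0], [0.08, [0.005, 0.003, 0.4], 0], [0.08, [0.005, 0.003, 0.4], 0]]}}

```text
clock: 29.68
position: [0.5139, -0.0368, -0.0119]
orientation: [2.274, 2.166, 0.001]
wrist_force: [-0.3, 0.2, -0.4]
grip_width: 0.0463
grip_force: 0.0
```

>>> {"method": "drive_tool", "body": {"motion": [[-1, [0, 0, 0], 0], [-1, [0, 0, 0], 0], [-1, [0, 0, 0], 0], [-1, [0, 0, 0], 0]]}}

```text
clock: 30.18
position: [0.5143, -0.0369, -0.0115]
orientation: [2.273, 2.166, 0.002]
wrist_force: [-0.1, 0.1, 5.7]
grip_width: 0.0319
grip_force: 59.5
```

```bash
python3 -c "
from h import *
s=ctrl.read_state();print(s['position']);print(move([.5647,-.238,.0976]))"
```

```text
[ 0.51431056 -0.03688357 -0.01150823]
[-0.7941  0.2412 -0.4353]
```

>>> {"method": "drive_tool", "body": {"motion": [[-1, [0, 0, -0.08], 0], [-1, [0, 0, -0.2], 0], [-1, [0, 0, -0.36], 0], [-1, [-0.1, 0.04, -0.436], 0], [-1, [-0.3, 0.1, -0.436], 0], [-1, [-0.5, 0.17, -0.436], 0], [-1, [-0.7, 0.241, -0.436], 0], [-1, [-0.794, 0.241, -0.436], 0]]}}

```text
clock: 31.18
position: [0.564, -0.2403, 0.0962]
orientation: [2.276, 2.164, 0.0]
wrist_force: [0.2, 0.3, -0.7]
grip_width: 0.0321
grip_force: 59.6
```

>>> {"method": "drive_tool", "body": {"motion": [[-1, [0, 0, 0], 0], [-1, [0, 0, 0], 0], [-1, [0, 0, 0], 0]]}}

```text
clock: 31.55
position: [0.5635, -0.236, 0.0961]
orientation: [-2.272, -2.168, -0.0]
wrist_force: [0.2, -0.3, -1.2]
grip_width: 0.0319
grip_force: 59.6
```

```bash
python3 -c "
from h import *
s=ctrl.read_state();print(s['position']);print(move([.5647,-.238,.0052]))
im,c=snap('wrist','w14.png');print(*lids(im,c,.044),sep='\n')"
```

```text
[ 0.56351172 -0.23604961  0.09605839]
[-0.0078  0.0053  0.3634]
([186.4, 135.0], [0.4668, -0.175], np.float64(0.0206))
([387.7, 128.8], [0.6177, -0.1777], np.float64(0.0304))
([195.7, 220.7], [0.4611, -0.2446], np.float64(0.0271))
([319.3, 291.8], [0.56, -0.3191], np.float64(0.0312))
```

>>> {"method": "drive_tool", "body": {"motion": [[-1, [-0.007, 0.005, 0.1], 0], [-1, [-0.007, 0.005, 0.2], 0], [-1, [-0.007, 0.005, 0.28], 0], [-1, [-0.007, 0.005, 0.32], 0], [-1, [-0.007, 0.005, 0.34], 0], [-1, [-0.007, 0.005, 0.355], 0], [-1, [-0.007, 0.005, 0.363], 0], [-1, [-0.007, 0.005, 0.363], 0]]}}

```text
clock: 32.6
position: [0.565, -0.2397, 0.0057]
orientation: [2.274, 2.167, 0.0]
wrist_force: [-0.0, -0.2, -0.2]
grip_width: 0.0318
grip_force: 59.6
```

>>> {"method": "drive_tool", "body": {"motion": [[-1, [0, 0, 0.008], 0], [-1, [0, 0, 0.016], 0], [-1, [0, 0, 0.024], 0], [-1, [0, 0, 0.024], 0]]}}

```text
clock: 33.1
position: [0.5646, -0.2394, -0.0009]
orientation: [-2.274, -2.167, 0.0]
wrist_force: [0.4, 0.8, 0.4]
grip_width: 0.0322
grip_force: 59.6
```

>>> {"method": "drive_tool", "body": {"motion": [[-1, [0, 0, 0.005], 0], [-0.1, [0, 0, 0.003], 0], [0.02, [0, 0, 0], 0], [0.02, [0, 0, -0.01], 0], [0.02, [0, 0, -0.1], 0], [0.02, [0, 0, -0.3], 0], [0.02, [0.1, 0, -0.5], 0], [0.02, [0.3, 0, -0.7], 0]]}}

```text
clock: 34.1
position: [0.5685, -0.1709, 0.171]
orientation: [2.276, 2.163, 0.001]
wrist_force: [0.1, 1.0, -1.0]
grip_width: 0.0434
grip_force: 0.0
```

```bash
python3 -c "
from h import *
print(move([.4384,-.0538,.09]))"
```

```text
[ 0.4418 -0.544   0.3226]
```

>>> {"method": "drive_tool", "body": {"motion": [[0.05, [0.15, -0.17, 0], 0], [0.05, [0.3, -0.34, 0], 0], [0.05, [0.442, -0.5, 0.02], 0], [0.05, [0.442, -0.544, 0.15], 0], [0.05, [0.442, -0.544, 0.28], 0], [0.05, [0.442, -0.544, 0.322], 0], [0.05, [0.442, -0.544, 0.322], 0], [0.05, [0.442, -0.544, 0.322], 0]]}}

```text
clock: 35.1
position: [0.4388, -0.054, 0.0894]
orientation: [2.273, 2.165, 0.001]
wrist_force: [0.3, -0.2, 0.3]
grip_width: 0.0445
grip_force: 0.0
```

```bash
python3 j.py .4384 -.0538; python3 - <<'E'
from h import *
im,c=snap("wrist")
for d in ctrl.search_frame("jar1","wrist"): 
    u,v=map(int,d["location"]);print(round(d["score"],2),(u,v),im[v,u],ray(c,d["location"],.03).round(4))
E
```

```text
[ 0.43884362 -0.05396517  0.08943412] 1.5223264145248911
([626.1, 60.6], [0.6615, 0.0428], np.float64(0.0282))
([321.0, 79.9], [0.4453, 0.0408], np.float64(0.0238))
([435.4, 76.5], [0.5274, 0.039], np.float64(0.0252))
([317.8, 204.0], [0.4382, -0.054], np.float64(0.0322))
([336.3, 309.8], [0.4502, -0.1607], np.float64(0.0253))
([505.7, 300.7], [0.6082, -0.1586], np.float64(0.0257))
target [0.4382, -0.054] move [ 1.000e-04 -3.600e-03  4.042e-01]
0.91 (256, 241) [  9  59 149] [ 0.3825 -0.0873  0.03  ]
0.8 (434, 390) [44 22  1] [ 0.5528 -0.2755  0.03  ]
0.77 (608, 64) [88 90 79] [0.6532 0.0412 0.03  ]
0.75 (522, 44) [  0 153 143] [0.5889 0.057  0.03  ]
0.73 (318, 197) [226 226 208] [ 0.4386 -0.05    0.03  ]
0.72 (311, 82) [227 229 207] [0.4381 0.0396 0.03  ]
0.67 (575, 241) [102  43  56] [ 0.6627 -0.1022  0.03  ]
0.56 (439, 376) [213 210 192] [ 0.556  -0.2551  0.03  ]
```

>>> {"method": "drive_tool", "body": {"motion": [[0.05, [0.002, -0.002, 0.14], 0], [0.05, [0.002, -0.002, 0.27], 0], [0.05, [0.002, -0.002, 0.35], 0], [0.05, [0.002, -0.002, 0.39], 0], [0.05, [0.002, -0.002, 0.404], 0], [0.05, [0.002, -0.002, 0.404], 0]]}}

```text
clock: 36.0
position: [0.4378, -0.0532, -0.0123]
orientation: [2.274, 2.166, 0.001]
wrist_force: [-0.3, -0.3, 0.6]
grip_width: 0.0448
grip_force: 0.0
```

>>> {"method": "drive_tool", "body": {"motion": [[-1, [0, 0, 0], 0], [-1, [0, 0, 0], 0], [-1, [0, 0, 0], 0], [-1, [0, 0, 0], 0]]}}

```text
clock: 36.5
position: [0.4383, -0.0533, -0.0117]
orientation: [2.273, 2.166, 0.001]
wrist_force: [0.1, 0.3, 6.6]
grip_width: 0.032
grip_force: 59.6
```

```bash
python3 -c "
from h import *
s=ctrl.read_state();print(s['position']);print(move([.5669,-.1921,.0976]))"
```

```text
[ 0.43831932 -0.05334683 -0.01172621]
[-0.5299  0.5414 -0.4358]
```

>>> {"method": "drive_tool", "body": {"motion": [[-1, [0, 0, -0.08], 0], [-1, [0, 0, -0.2], 0], [-1, [0, 0, -0.36], 0], [-1, [-0.1, 0.1, -0.436], 0], [-1, [-0.25, 0.25, -0.436], 0], [-1, [-0.4, 0.4, -0.436], 0], [-1, [-0.53, 0.541, -0.436], 0], [-1, [-0.53, 0.541, -0.436], 0]]}}

```text
clock: 37.5
position: [0.5673, -0.1942, 0.0958]
orientation: [2.276, 2.164, 0.0]
wrist_force: [-0.5, 0.9, -0.1]
grip_width: 0.0318
grip_force: 59.7
```

>>> {"method": "drive_tool", "body": {"motion": [[-1, [0, 0, 0], 0], [-1, [0, 0, 0], 0], [-1, [0, 0, 0], 0]]}}

```text
clock: 37.88
position: [0.5655, -0.191, 0.0963]
orientation: [2.274, 2.168, 0.0]
wrist_force: [0.5, -0.6, 0.3]
grip_width: 0.0319
grip_force: 59.7
```

```bash
python3 -c "
from h import *
s=ctrl.read_state();print(s['position'],yaw(),s['grip_width']);print(move([.5669,-.1921,.0052]))
im,c=snap('wrist','w15.png')"
```

```text
[ 0.5654944  -0.19104801  0.09634791] 1.5231502286631677 0.03187782450546389
[-0.0039  0.0058  0.3646]
```

>>> {"method": "drive_tool", "body": {"motion": [[-1, [0, 0.005, 0.1], 0], [-1, [0, 0.005, 0.2], 0], [-1, [0, 0.005, 0.28], 0], [-1, [0, 0.005, 0.32], 0], [-1, [0, 0.005, 0.34], 0], [-1, [0, 0.005, 0.355], 0], [-1, [0, 0.005, 0.364], 0], [-1, [0, 0.005, 0.364], 0]]}}

```text
clock: 38.92
position: [0.5673, -0.1919, 0.0053]
orientation: [2.274, 2.167, 0.0]
wrist_force: [0.2, -0.4, -0.4]
grip_width: 0.0318
grip_force: 59.7
```

>>> {"method": "drive_tool", "body": {"motion": [[-1, [0, 0, 0.008], 0], [-1, [0, 0, 0.016], 0], [-1, [0, 0, 0.024], 0], [-1, [0, 0, 0.024], 0]]}}

```text
clock: 39.42
position: [0.5669, -0.1918, -0.0012]
orientation: [-2.274, -2.167, 0.0]
wrist_force: [-0.6, 0.1, -0.2]
grip_width: 0.0322
grip_force: 59.7
```

>>> {"method": "drive_tool", "body": {"motion": [[-1, [0, 0, 0.005], 0], [-0.1, [0, 0, 0.003], 0], [0.02, [0, 0, 0], 0], [0.02, [0, 0, -0.01], 0], [0.02, [0, 0, -0.1], 0], [0.02, [0, 0, -0.3], 0], [0.02, [0.1, 0, -0.5], 0], [0.02, [0.3, 0, -0.7], 0]]}}

```text
clock: 40.42
position: [0.5708, -0.1232, 0.1707]
orientation: [2.276, 2.163, 0.001]
wrist_force: [0.8, -0.2, 1.4]
grip_width: 0.0433
grip_force: 0.0
```

```bash
python3 -c "
from h import *
print(move([.4395,.0395,.12]))"
```

```text
[ 0.6235 -0.5581  0.2011]
```

>>> {"method": "drive_tool", "body": {"motion": [[0.05, [0.15, -0.13, 0], 0], [0.05, [0.32, -0.28, 0], 0], [0.05, [0.5, -0.44, 0.0], 0], [0.05, [0.6235, -0.558, 0.05], 0], [0.05, [0.6235, -0.558, 0.15], 0], [0.05, [0.6235, -0.558, 0.2], 0], [0.05, [0.6235, -0.558, 0.2], 0], [0.05, [0.6235, -0.558, 0.2], 0]]}}

```text
clock: 41.42
position: [0.4395, 0.0392, 0.1191]
orientation: [2.275, 2.166, 0.001]
wrist_force: [-0.1, 0.3, -0.0]
grip_width: 0.0448
grip_force: 0.0
```

```bash
python3 j.py .4395 .0395;  python3 - <<'E'
from h import *
im,c=snap("wrist","w16.png")
for d in ctrl.trace("jar1","wrist"): 
    u,v=map(int,d["location"]);print(round(d["score"],2),(u,v),im[v,u],ray(c,d["location"],.03).round(4),d["pixels"].sum())
E
```

```text
[0.43954327 0.03918878 0.1190914 ] 1.521702436534139
([568.4, 175.5], [0.6662, 0.0443], np.float64(0.033))
([413.1, 195.2], [0.5267, 0.0326], np.float64(0.0249))
([317.0, 192.6], [0.4381, 0.0396], np.float64(0.0327))
([438.9, 384.4], [0.57, -0.2059], np.float64(0.028))
target [0.4381, 0.0396] move [ 0.0013 -0.0071  0.5233]
0.9 (278, 307) [ 10  68 175] [ 0.3899 -0.09    0.03  ] 723
0.85 (555, 172) [213 215 195] [0.6576 0.0463 0.03  ] 1942
0.81 (433, 374) [96 96 85] [ 0.5642 -0.1949  0.03  ] 818
0.75 (318, 189) [231 230 212] [0.4395 0.0418 0.03  ] 1209
0.68 (435, 395) [86 75 61] [ 0.569  -0.2291  0.03  ] 58
0.66 (409, 51) [18 24 19] [0.5188 0.1538 0.03  ] 10652
0.63 (534, 304) [162  75  94] [ 0.6654 -0.1002  0.03  ] 1399
0.58 (482, 164) [  0 155 147] [0.5893 0.0579 0.03  ] 1653
```

>>> {"method": "drive_tool", "body": {"motion": [[0.05, [0.003, -0.006, 0.15], 0], [0.05, [0.003, -0.006, 0.3], 0], [0.05, [0.003, -0.006, 0.42], 0], [0.05, [0.003, -0.006, 0.49], 0], [0.05, [0.003, -0.006, 0.515], 0], [0.05, [0.003, -0.006, 0.522], 0], [0.05, [0.003, -0.006, 0.522], 0]]}}

```text
clock: 42.45
position: [0.4381, 0.0403, -0.0114]
orientation: [2.274, 2.166, 0.002]
wrist_force: [-0.8, -0.0, -0.5]
grip_width: 0.045
grip_force: 0.0
```

>>> {"method": "drive_tool", "body": {"motion": [[-1, [0, 0, 0], 0], [-1, [0, 0, 0], 0], [-1, [0, 0, 0], 0], [-1, [0, 0, 0], 0]]}}

```text
clock: 42.95
position: [0.4383, 0.0403, -0.0111]
orientation: [2.273, 2.166, 0.002]
wrist_force: [-1.2, -0.5, 6.9]
grip_width: 0.0317
grip_force: 59.3
```

```bash
python3 -c "
from h import *
s=ctrl.read_state();print(s['position']);print(move([.505,-.189,.0976]))"
```

```text
[ 0.43826714  0.04032716 -0.01107046]
[-0.9035  0.3117 -0.4338]
```

>>> {"method": "drive_tool", "body": {"motion": [[-1, [0, 0, -0.1], 0], [-1, [0, 0, -0.25], 0], [-1, [0, 0, -0.434], 0], [-1, [-0.2, 0.07, -0.434], 0], [-1, [-0.4, 0.14, -0.434], 0], [-1, [-0.6, 0.21, -0.434], 0], [-1, [-0.8, 0.28, -0.434], 0], [-1, [-0.9, 0.312, -0.434], 0]]}}

```text
clock: 43.95
position: [0.5048, -0.1908, 0.0967]
orientation: [2.276, 2.164, 0.0]
wrist_force: [-0.2, 1.0, 0.6]
grip_width: 0.0321
grip_force: 59.6
```

>>> {"method": "drive_tool", "body": {"motion": [[-1, [0, 0, 0], 0], [-1, [0, 0, 0], 0], [-1, [0, 0, 0], 0], [-1, [0, 0, 0], 0]]}}

```text
clock: 44.45
position: [0.5041, -0.1871, 0.0963]
orientation: [-2.273, -2.168, -0.0]
wrist_force: [-0.5, 0.1, -1.3]
grip_width: 0.0317
grip_force: 59.6
```

```bash
python3 -c "
from h import *
s=ctrl.read_state();print(s['position'],yaw(),s['grip_width']);print(move([.505,-.189,.0052]))"
```

```text
[ 0.50412341 -0.18706791  0.09630439] 1.5236211779717994 0.03171247488100075
[-0.0076  0.0039  0.3644]
```

>>> {"method": "drive_tool", "body": {"motion": [[-1, [-0.003, 0.003, 0.1], 0], [-1, [-0.003, 0.003, 0.2], 0], [-1, [-0.003, 0.003, 0.28], 0], [-1, [-0.003, 0.003, 0.32], 0], [-1, [-0.003, 0.003, 0.34], 0], [-1, [-0.003, 0.003, 0.355], 0], [-1, [-0.003, 0.003, 0.364], 0], [-1, [-0.003, 0.003, 0.364], 0]]}}

```text
clock: 45.45
position: [0.5051, -0.1889, 0.0055]
orientation: [2.274, 2.167, 0.0]
wrist_force: [0.1, 0.1, -1.1]
grip_width: 0.032
grip_force: 59.6
```

>>> {"method": "drive_tool", "body": {"motion": [[-1, [0, 0, 0.008], 0], [-1, [0, 0, 0.016], 0], [-1, [0, 0, 0.024], 0], [-1, [0, 0, 0.024], 0]]}}

```text
clock: 45.95
position: [0.5049, -0.1888, -0.0008]
orientation: [-2.274, -2.167, 0.0]
wrist_force: [0.6, -0.4, -0.3]
grip_width: 0.0317
grip_force: 59.7
```

>>> {"method": "drive_tool", "body": {"motion": [[-1, [0, 0, 0.005], 0], [-0.1, [0, 0, 0.003], 0], [0.02, [0, 0, 0], 0], [0.02, [0, 0, -0.01], 0], [0.02, [0, 0, -0.1], 0], [0.02, [0, 0, -0.3], 0], [0.02, [0.1, 0, -0.5], 0], [0.02, [0.3, 0, -0.7], 0]]}}

```text
clock: 46.95
position: [0.5086, -0.12, 0.1708]
orientation: [2.276, 2.163, 0.001]
wrist_force: [1.3, 1.0, -0.4]
grip_width: 0.0436
grip_force: 0.0
```

```bash
python3 -c "
from h import *
print(move([.6664,.0443,.12]))
im,c=snap('top','t17.png')
for d in ctrl.search_frame('jar1','top'):
    u,v=map(int,d['location']);print(round(d['score'],2),(u,v),im[v,u],ray(c,d['location'],.034).round(4))"
```

```text
[0.6887 0.5964 0.2037]
0.6 (409, 187) [183 180 169] [ 0.5665 -0.2832  0.034 ]
0.56 (311, 163) [189 190 177] [0.655  0.0365 0.034 ]
0.55 (304, 180) [ 15 139 133] [0.598  0.0607 0.034 ]
0.53 (404, 207) [111 112 108] [ 0.501  -0.2614  0.034 ]
```

>>> {"method": "drive_tool", "body": {"motion": [[0.05, [0.15, 0.13, 0], 0], [0.05, [0.32, 0.28, 0], 0], [0.05, [0.5, 0.44, 0.0], 0], [0.05, [0.689, 0.596, 0.05], 0], [0.05, [0.689, 0.596, 0.15], 0], [0.05, [0.689, 0.596, 0.2], 0], [0.05, [0.689, 0.596, 0.2], 0], [0.05, [0.689, 0.596, 0.2], 0]]}}

```text
clock: 48.05
position: [0.6659, 0.0444, 0.1197]
orientation: [2.275, 2.165, 0.002]
wrist_force: [0.4, -0.7, 0.2]
grip_width: 0.0449
grip_force: 0.0
```

```bash
python3 j.py .6664 .0443
```

```text
[0.66587838 0.0443508  0.11972731] 1.5213794727322743
([319.3, 192.6], [0.6666, 0.0445], np.float64(0.0326))
([190.7, 392.7], [0.4999, -0.1992], np.float64(0.0251))
target [0.6666, 0.0445] move [0.0006 0.0008 0.5266]
```

>>> {"method": "drive_tool", "body": {"motion": [[0.05, [0.002, 0.002, 0.15], 0], [0.05, [0.002, 0.002, 0.3], 0], [0.05, [0.002, 0.002, 0.42], 0], [0.05, [0.002, 0.002, 0.49], 0], [0.05, [0.002, 0.002, 0.515], 0], [0.05, [0.002, 0.002, 0.525], 0], [0.05, [0.002, 0.002, 0.525], 0]]}}

```text
clock: 48.98
position: [0.6669, 0.0456, -0.0115]
orientation: [2.273, 2.166, 0.002]
wrist_force: [0.5, -0.3, -0.4]
grip_width: 0.0454
grip_force: 0.0
```

>>> {"method": "drive_tool", "body": {"motion": [[-1, [0, 0, 0], 0], [-1, [0, 0, 0], 0], [-1, [0, 0, 0], 0], [-1, [0, 0, 0], 0]]}}

```text
clock: 49.48
position: [0.6672, 0.0455, -0.0112]
orientation: [2.273, 2.166, 0.003]
wrist_force: [0.5, -0.1, 5.5]
grip_width: 0.0316
grip_force: 59.9
```

```bash
python3 -c "
from h import *
s=ctrl.read_state();print(s['position']);print(move([.5027,-.235,.0976]))"
```

```text
[ 0.66717898  0.04554997 -0.01124073]
[-1.1527 -0.6018 -0.4367]
```

>>> {"method": "drive_tool", "body": {"motion": [[-1, [0, 0, -0.1], 0], [-1, [0, 0, -0.25], 0], [-1, [0, 0, -0.434], 0], [-1, [-0.18, -0.09, -0.434], 0], [-1, [-0.36, -0.19, -0.434], 0], [-1, [-0.54, -0.28, -0.434], 0], [-1, [-0.72, -0.38, -0.434], 0], [-1, [-0.9, -0.47, -0.434], 0]]}}

```text
clock: 50.48
position: [0.5364, -0.1745, 0.0955]
orientation: [-2.274, -2.167, 0.0]
wrist_force: [0.8, -0.7, -0.6]
grip_width: 0.032
grip_force: 59.7
```

>>> {"method": "drive_tool", "body": {"motion": [[-1, [-0.1, -0.05, 0], 0], [-1, [-0.2, -0.11, 0], 0], [-1, [-0.25, -0.132, 0], 0], [-1, [-0.25, -0.132, 0], 0], [-1, [-0.25, -0.132, 0], 0], [-1, [-0.25, -0.132, 0], 0]]}}

```text
clock: 51.22
position: [0.5022, -0.2334, 0.0957]
orientation: [-2.273, -2.168, -0.0]
wrist_force: [0.7, -0.3, -0.6]
grip_width: 0.0318
grip_force: 59.7
```

```bash
python3 -c "
from h import *
s=ctrl.read_state();print(s['position'],yaw(),s['grip_width']);print(move([.5027,-.2345,.0052]))"
```

```text
[ 0.50217011 -0.23336121  0.09566916] 1.5237275531233678 0.031760989147149664
[-0.0045  0.0023  0.3619]
```

>>> {"method": "drive_tool", "body": {"motion": [[-1, [0, 0.002, 0.1], 0], [-1, [0, 0.002, 0.2], 0], [-1, [0, 0.002, 0.28], 0], [-1, [0, 0.002, 0.32], 0], [-1, [0, 0.002, 0.34], 0], [-1, [0, 0.002, 0.355], 0], [-1, [0, 0.002, 0.362], 0], [-1, [0, 0.002, 0.362], 0]]}}

```text
clock: 52.22
position: [0.5024, -0.2344, 0.0055]
orientation: [2.274, 2.167, 0.0]
wrist_force: [0.6, -0.4, 0.1]
grip_width: 0.0318
grip_force: 59.7
```

>>> {"method": "drive_tool", "body": {"motion": [[-1, [0, 0, 0.008], 0], [-1, [0, 0, 0.016], 0], [-1, [0, 0, 0.024], 0], [-1, [0, 0, 0.024], 0]]}}

```text
clock: 52.72
position: [0.5021, -0.2341, -0.001]
orientation: [-2.274, -2.167, 0.0]
wrist_force: [1.0, 0.2, -0.8]
grip_width: 0.0318
grip_force: 59.7
```

>>> {"method": "drive_tool", "body": {"motion": [[-1, [0, 0, 0.005], 0], [-0.1, [0, 0, 0.003], 0], [0.02, [0, 0, 0], 0], [0.02, [0, 0, -0.01], 0], [0.02, [0, 0, -0.1], 0], [0.02, [0, 0, -0.3], 0], [0.02, [0, 0, -0.5], 0], [0.02, [0, 0, -0.75], 0]]}}

```text
clock: 53.72
position: [0.5014, -0.2337, 0.1875]
orientation: [-2.273, -2.166, 0.001]
wrist_force: [1.0, -0.4, 0.4]
grip_width: 0.0433
grip_force: 0.0
```

>>> {"method": "drive_tool", "body": {"motion": [[0.02, [0, -0.05, -0.25], 0], [0.02, [-0.1, -0.1, -0.45], 0], [0.02, [-0.25, -0.15, -0.5], 0], [0.02, [-0.35, -0.15, -0.5], 0], [0.02, [-0.35, -0.15, -0.5], 0], [0.02, [-0.35, -0.15, -0.5], 0]]}}

```text
clock: 54.48
position: [0.4606, -0.3188, 0.31]
orientation: [-2.272, -2.165, -0.001]
wrist_force: [0.3, 0.8, -0.7]
grip_width: 0.0434
grip_force: 0.0
```

```bash
python3 - <<'E'
from h import *
s=ctrl.read_state();print(s["position"],s["clock"])
w,c=snap("wrist","w20.png")
r=R.from_euler('z',-.0486)
hsv=cv2.cvtColor(w,cv2.COLOR_RGB2HSV);m=((hsv[...,2]>150)&(hsv[...,1]<50)).astype(np.uint8)
n,l,st,ce=cv2.connectedComponentsWithStats(m)
for k in((31,-46),(31,0),(31,46),(-31,46),(-31,0)):
    p=proj(c,r.apply([k[0]/1000,k[1]/1000,.044])+[.5337,-.2365,0]);i=l[int(p[1]),int(p[0])]
    print(k,p.round(1),w[int(p[1]),int(p[0])],ce[i].round(1),2*np.sqrt(st[i][4]/np.pi).round(1))
a=proj(c,[.5337,-.2365,.03]).astype(int);print(a,c["fx"]/.44)
t,ct=snap("top","t20.png")
crop=w[max(a[1]-75,0):a[1]+75,a[0]-90:a[0]+90]
A=cv2.resize(crop,(540,int(crop.shape[0]*3)),interpolation=2)[:450]
B=cv2.resize(t[140:260,160:440],(540,231),interpolation=2)[:149]
B=cv2.resize(t[140:260,170:440],None,fx=2,fy=2,interpolation=2)
out=np.zeros((600,800,3),np.uint8);out[:min(A.shape[0],350),:540]=A[:350];out[355:595,:540]=B[:240]
s,_=snap("scene","s20.png");sc=cv2.resize(s[180:280,190:275],(255,300),interpolation=2);out[:300,545:]=sc
cv2.imwrite('pics/final.png',out[...,::-1])
E
```

```text
[ 0.46057095 -0.31875828  0.31000634] 54.475
(31, -46) [386.7 130.4] [229 230 213] [386.5 131.8] 22.8
(31, 0) [389.1  97.4] [227 227 210] [389.1  99.1] 24.0
(31, 46) [391.7  62.1] [228 229 208] [391.7  62.8] 25.4
(-31, 46) [346.6  62.1] [228 228 211] [346.7  62.7] 25.4
(-31, 0) [345.6  97.5] [228 228 211] [345.3  97.8] 24.0
[365  97] 653.5316413828715
```

View pics/final.png

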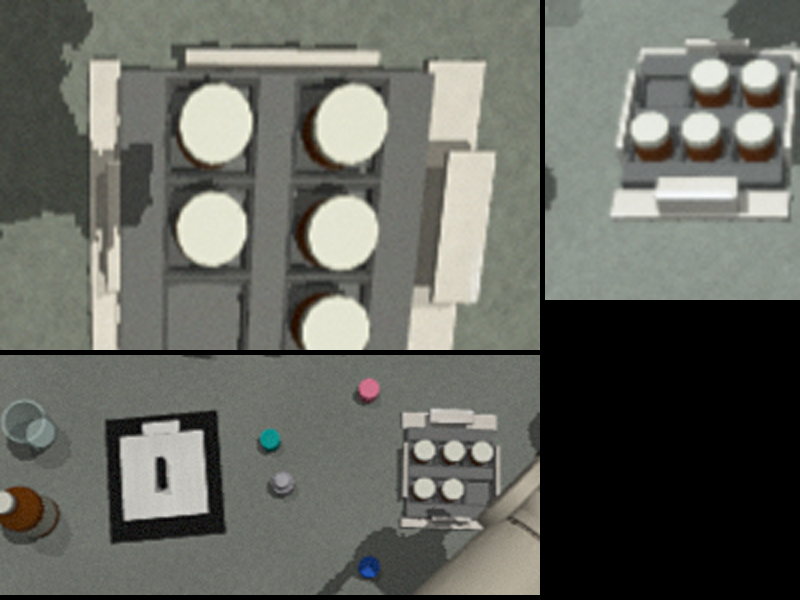

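The final picture shows all five jars seated upright: the back row is full, plus front left and front mid. Their lids are within 2 px of where z = 44 mm should put them. The cover lies flat with its grip up, centred on the mat at (164,475). The look-alikes and the weight haven't moved.

```bash
python3 -c "
from h import *
print(ctrl.finish_job())"
```

```text
the job is handed in; nothing more can be done
None
```

Job handed in: the cover lies flat, grip up, in the middle of the mat, and all five amber jars are seated upright in the tray (back row full, plus front left and front mid), with the other things on the bench left where they were.

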